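# Creamers for the coffee boards

## Robot

A 6-joint arm with a two-finger parallel gripper is mounted at the origin on the work surface. World frame = base frame: x ahead of the robot, y to its left, z up, the work surface at z = 0. Lengths are in mm, angles in degrees, forces in N, time in s.
With the tool pointing down it reaches from about 250 to 800 mm from the base axis. Payload 3.9 kg.
Tool frame: the origin (TCP) lies at the very end of the fingers, on their centre line; the grasp point (between the pads) lies 19 mm behind it; z points along the fingers, y is the line along which they close (so a half turn about z gives the same grasp; the last joint's range is limited). The gripper opens to 85 mm and grips with 20 to 120 N. Pads are 22 mm wide; open, the fingers measure 114 mm over their backs; the gripper's body (76 mm by 85 mm) begins 54 mm behind the grasp point. The pads swing forward as they close: fully open they stand 13 mm farther back than shut.
Start: joints at [66.062, 14.897, -7.913, 67.191, 0, 90], TCP at [213.014, 479.834, 231.304] pointing down, gripper open.
Joint ranges: [-159.42, 159.42], [-47.68, 98.78], [-73.54, 78.23], [-108.79, 121.32], [-90, 84.71], [-180, 180]. Speed limits (degrees/s): [147.25, 147.25, 180, 180, 180, 180].

## Interface

Orientations are given as a 3x3 rotation matrix whose columns are the frame's x, y, z axes.
In Python, from station import readout, optics, r gives the robot as it stands.
- The arm moves only by the tool move_arm, never from a script. Its argument "targets" is a list of rows, each an object with "linear": the shift along the tool's x, y, z scaled (see below), a list of three; "roll": the turn about the tool's z scaled (see below). A call has 1 to 8 rows; each row is the pose to reach, as a shift and turn from the pose commanded when the call began, along the tool's axes at that moment, turning the shorter way round; what a row does not reach only later rows make up. The controller multiplies each number of a shift by 0.75 m and each number of a turn by pi rad. A row lasts 1/8 s, in which the tool goes at most 62.5 mm and 10.7 degrees, less where a joint would pass 70% of its speed; a pose out of reach is approached as far as the arm can. A call with a number of a shift or a turn outside -1 to 1 is refused whole. A call with a gripper value outside its range is refused whole. "jaw" is the closure, from 0 (fully open) to 1 (shut), set as the call begins (left out, the last holds). The fingers move at their own pace and stop on an object; "grip_force" is the grip in N (left out, the last holds). Time passes only in rows, so rows that repeat a pose let the fingers close. It gives the time, the measured TCP pose, the force, the opening and the grip force at its end, in the units of the state.
- readout.state(): the state, without advancing time (a new reading comes with each control period).
- optics.grab_frame(name): name is "side" or "top" or "wrist"; returns the picture (420x560x3 uint8, blue, green, red); there is no depth.
- optics.camera_params(name): a dict with "intrinsics" (3x3 intrinsics, pixels), "k1" (the pictures are not rectified: a ray, as slopes to the right and down, at radius r is drawn at 1 + k1 r^2 times it, then the intrinsics apply), "extrinsics" (4x4, takes a point from camera to world coordinates). Camera axes: x right, y down, z forward; pixel columns grow to the right and rows downward; lengths in mm; the calibration is good to about 2 mm. A picture is of the moment at which its call begins: read the wrist's pose just before it. camera_params takes no time and is no camera call; for the wrist camera it gives the pose at the moment of the call.
- r.hand_in(): hands the job in; it is judged then, once.
The state is a dict: "t": time; "joint_positions": joint angles; "joint_vel": joint speeds; "effort": joint torques, N m; "tcp_pos": TCP position; "ee_rot": TCP orientation; "ft_force": force on the tool from outside, world axes, zero at the start; "moment": the same for the moment, N m; "grip_width": finger opening in mm; "finger_force": force on a finger pad.
Only numpy, scipy, OpenCV 4.12 (cv2) and the standard library are available. Lean on these libraries where they do the work, as an engineer would, in place of code of your own. Each camera call takes 0.05 s, during which the arm holds its last target. There are 200 camera calls.

## Task

Unlock the creamer dispenser by turning its lock knob fully anticlockwise, then push its slide fully in once for each coffee board on the counter and put one creamer tub on the clear half of every board, beside the cup. Leave the other tubs in the dispenser and the boards flat on the counter, finish by turning the lock knob fully clockwise to its stop, and do not disturb the other things standing about.

Things in the scene. Friction and masses are not known exactly. Their poses are not given: they have to be found in the camera images.
- dispenser: Steel creamer dispenser, fixed. Origin: underside, straight below the middle of the magazine. Own +y: the way the slide is pushed and tubs come out. Base plate 8 mm thick, 100 mm wide (x), y -185 to +120 mm. Magazine: closed upright box over x +-32, y +-24 mm, roof top at z 82 mm, clear walls at +x and +y, holding the stack of tubs on the base plate.
- deck (a point): Where a tub comes out: on the open deck (the base plate's top, z 8 mm), at the dispenser's own (0, 70, 8) mm. One full push of the slide shoves the lowest tub out of the +y slot and leaves its centre about here (+-5 mm); the next comes down once the slide has sprung back. No side walls; a 6 mm lip at own y 116 to 120 mm.
- slide (a joint): Travel of the dispenser's sprung slide along the dispenser's own +y: 0 at rest, 0.072 m fully pushed in (end stop). The spring takes about 3 N at the start and 9.5 N at the end, and returns the slide when let go. It can push no tub out unless the lock is open.
- slide_push (a point): Middle of the slide's rear push face, 45 mm above the counter: a black upright plate 46 mm wide (dispenser x), 8 mm thick, from 9 to 65 mm above the counter, at the -y end. Its rear face looks to the dispenser's own -y; at rest it is at own y -150 mm. It moves with the slide.
- lock (a joint): Angle of the lock knob: 0 = fully anticlockwise seen from above (open, end stop), 1.4 rad = fully clockwise (locked, end stop). It works a shutter before the magazine's slot; it is stiff (0.05 N m) and stays where it is left.
- lock_grip (a point): On the axis of the lock knob, at the height to grip, 119 mm above the counter, on top of the magazine. Black bar grip 38 mm long, 14 mm thick, 32 mm high (top at 126 mm) on a 40 mm disc. At joint value 0 the bar lies along the dispenser's own x; it turns clockwise from above as the value grows.
- tub1: Portion tub of creamer, rectangular, 50 (own x) x 36 (own y) x 16 mm (own z, foil lid up), 30 g, rigid, white plastic. Origin at its centre. All four tubs are alike and start stacked flat in the dispenser's magazine (lowest).
- tub2: Portion tub of creamer, rectangular, 50 (own x) x 36 (own y) x 16 mm (own z, foil lid up), 30 g, rigid, white plastic. Origin at its centre. All four tubs are alike and start stacked flat in the dispenser's magazine (second from below).
- tub3: Portion tub of creamer, rectangular, 50 (own x) x 36 (own y) x 16 mm (own z, foil lid up), 30 g, rigid, white plastic. Origin at its centre. All four tubs are alike and start stacked flat in the dispenser's magazine (third from below).
- tub4: Portion tub of creamer, rectangular, 50 (own x) x 36 (own y) x 16 mm (own z, foil lid up), 30 g, rigid, white plastic. Origin at its centre. All four tubs are alike and start stacked flat in the dispenser's magazine (top).
- board1: Wooden serving board 90 (own x) x 150 (own y) x 12 mm, 0.5 kg, loose, with an upturned cup (62 mm wide, top 64 mm above the counter) fixed on its -y half, 38 mm from the middle. Origin: centre of the underside. The +y half is clear; the middle of the clear place is at own (0, +42, 12) mm. Two or three boards are present.
- board1_spot (a point): Middle of the clear place on board1, on the board's top face (12 mm above the counter), 42 mm from the board's middle towards its own +y. None if the board is absent.
- board2: Wooden serving board 90 (own x) x 150 (own y) x 12 mm, 0.5 kg, loose, with an upturned cup (62 mm wide, top 64 mm above the counter) fixed on its -y half, 38 mm from the middle. Origin: centre of the underside. The +y half is clear; the middle of the clear place is at own (0, +42, 12) mm. Two or three boards are present.
- board2_spot (a point): Middle of the clear place on board2, on the board's top face (12 mm above the counter), 42 mm from the board's middle towards its own +y. None if the board is absent.
- board3: Wooden serving board 90 (own x) x 150 (own y) x 12 mm, 0.5 kg, loose, with an upturned cup (62 mm wide, top 64 mm above the counter) fixed on its -y half, 38 mm from the middle. Origin: centre of the underside. The +y half is clear; the middle of the clear place is at own (0, +42, 12) mm. Two or three boards are present.
- board3_spot (a point): Middle of the clear place on board3, on the board's top face (12 mm above the counter), 42 mm from the board's middle towards its own +y. None if the board is absent.
- caddy: Low open black caddy of jam packs, 90 x 110 mm, 50 mm tall; bystander. Origin: centre of its underside.
- napkins: Black napkin holder 100 x 120 x 170 mm; bystander. Origin: centre of its underside.
- stirrers: Green pot of stirrers, 70 mm wide, 155 mm tall; bystander. Origin: centre of its underside.
Mind the look-alikes: they are no part of the job. Leave any red look-alike of the board2 alone.

How it is judged:
By the outcome, as a careful person would: the job done as asked, in the order asked, and still so for the second after the job is handed in, with the robot touching nothing.
Of board1, board2, board3 only 2 to 3 are there at a start; the rules pass over those that are not, and their reading is None.
At some moment in a run one of board1, board2, board3 may be knocked a few centimetres aside while the robot is not near it.
Once in a run the grip may slacken for a moment while it holds something.
It also fails if it takes over 210 s, if anything falls off the work surface, if the arm or the gripper's body presses on something with over 40 N, if the wrist force passes 120 N, or if a joint passes its speed limit or range.

## Working session

There is one attempt and no reset: what is moved stays moved. The work goes in short steps, Python scripts to look and compute and a tool call to move; the robot and the scene stay as the last step left them, time stands still between calls to the robot, and variables do not carry over. Pictures are saved under pics/ and viewed, at most 14 in all, crops included, and the job is handed in when it is done.

Besides the shell and the picture viewer there is one more tool, called after ">>>" as name(argument=value, ...) on one line, values as JSON. move_arm: Moves the arm, as the interface text tells. Its arguments: {"type":"object","properties":{"targets":{"type":"array"},"jaw":{"type":"number"},"grip_force":{"type":"number"}},"required":["targets"]}

```bash
ls; mkdir -p pics; python3 - <<'E'
from station import readout, optics, r
import cv2,numpy as np
np.set_printoptions(precision=3,suppress=True)
s=readout.state(); print(s)
for n in ("side","top","wrist"):
    cv2.imwrite(f"pics/{n}0.png",optics.grab_frame(n)); print(n,optics.camera_params(n))
E
```

```text
pics
{'t': 0.0, 'joint_positions': array([66.06 , 14.935, -7.985, 67.191,  0.001, 90.001]), 'joint_vel': array([-0.056, -0.051, -0.026, -0.037, -0.053, -0.03 ]), 'effort': array([  0.001, -40.567,  25.392,   0.019,  -0.   ,   0.   ]), 'tcp_pos': array([212.759, 479.214, 230.475]), 'ee_rot': array([[-0.914,  0.406, -0.001],
       [ 0.406,  0.914, -0.002],
       [ 0.   , -0.002, -1.   ]]), 'ft_force': array([ 0.473, -0.165,  0.112]), 'moment': array([0.047, 0.02 , 0.006]), 'finger_force': 0.0, 'grip_width': 85.40983957264287}
side {'intrinsics': array([[384.334,   0.   , 286.184],
       [  0.   , 384.334, 205.864],
       [  0.   ,   0.   ,   1.   ]]), 'k1': -0.03165361347654416, 'extrinsics': array([[   0.778,   -0.337,    0.53 ,   38.634],
       [  -0.628,   -0.448,    0.637, -682.601],
       [   0.023,   -0.828,   -0.56 ,  669.701],
       [   0.   ,    0.   ,    0.   ,    1.   ]])}
top {'intrinsics': array([[488.348,   0.   , 288.385],
       [  0.   , 488.348, 205.192],
       [  0.   ,   0.   ,   1.   ]]), 'k1': 0.0603813399283916, 'extrinsics': array([[   0.028,   -0.982,    0.185,  300.22 ],
       [  -1.   ,   -0.025,    0.017,  -66.277],
       [  -0.012,   -0.185,   -0.983, 1483.219],
       [   0.   ,    0.   ,    0.   ,    1.   ]])}
wrist {'intrinsics': array([[349.404,   0.   , 282.043],
       [  0.   , 349.404, 205.76 ],
       [  0.   ,   0.   ,   1.   ]]), 'k1': -0.08592549779205923, 'extrinsics': array([[  0.406,   0.871,   0.275, 142.554],
       [  0.914,  -0.387,  -0.124, 510.487],
       [ -0.002,   0.302,  -0.953, 372.86 ],
       [  0.   ,   0.   ,   0.   ,   1.   ]])}
```

View pics/top0.png

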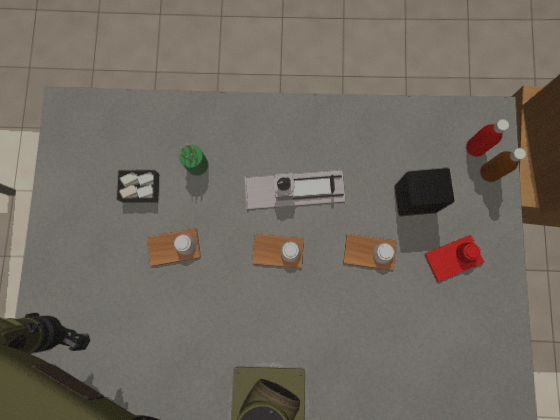

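View pics/side0.png

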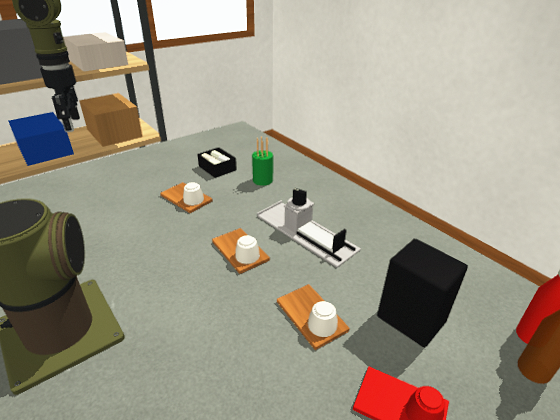

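The top picture shows three wooden boards with white cups, at about (174,247), (278,251) and (371,252). The red board at (455,258) is the look-alike. The dispenser is at (295,190), with its slide at the right (333,185), so it pushes towards image left (world +y). I'll confirm this in an enlarged crop.

```bash
cat > h.py <<'E'
import numpy as np, cv2
from station import readout, optics, r
np.set_printoptions(precision=2,suppress=True)
def ray(p,uv):
    K=p["intrinsics"]; d=np.array([(uv[0]-K[0,2])/K[0,0],(uv[1]-K[1,2])/K[1,1]]); s=d.copy()
    for _ in range(20): s=d/(1+p["k1"]*(s@s))
    E=p["extrinsics"]; v=E[:3,:3]@np.r_[s,1]; return E[:3,3],v/np.linalg.norm(v)
def onz(p,uv,z):
    o,v=ray(p,uv); return o+v*(z-o[2])/v[2]
def tri(obs):
    A=np.zeros((3,3));b=np.zeros(3)
    for p,uv in obs:
        o,v=ray(p,uv); M=np.eye(3)-np.outer(v,v); A+=M; b+=M@o
    x=np.linalg.solve(A,b); return x,[round(np.linalg.norm(np.cross(x-ray(p,uv)[0],ray(p,uv)[1])),1) for p,uv in obs]
def proj(p,X):
    E=p["extrinsics"]; c=E[:3,:3].T@(np.asarray(X)-E[:3,3]); s=c[:2]/c[2]; s=s*(1+p["k1"]*(s@s)); K=p["intrinsics"]
    return s*[K[0,0],K[1,1]]+[K[0,2],K[1,2]]
def crop(im,x0,y0,x1,y1,k,name):
    c=cv2.resize(im[y0:y1,x0:x1],None,fx=k,fy=k,interpolation=cv2.INTER_CUBIC)
    cv2.imwrite(name,c)
E
python3 - <<'E'
from h import *
im=cv2.imread("pics/top0.png"); a=cv2.resize(im[160:280,140:406],None,fx=3,fy=3,interpolation=cv2.INTER_CUBIC)
cv2.imwrite("pics/topc.png",a)
im=cv2.imread("pics/side0.png"); crop(im,150,170,370,350,3.3,"pics/sidec.png")
E
```

```text
(no output)
```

View pics/topc.png

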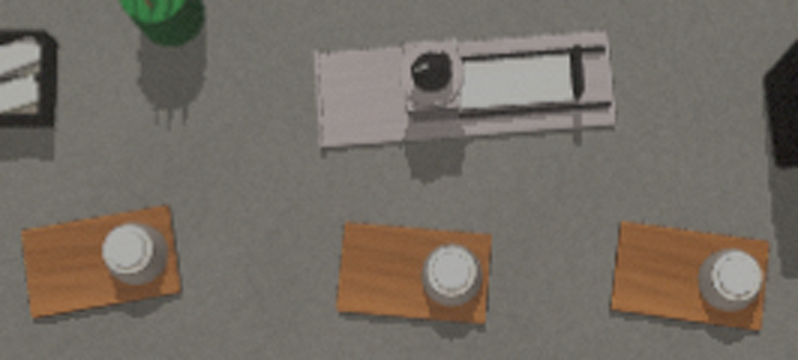

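View pics/sidec.png

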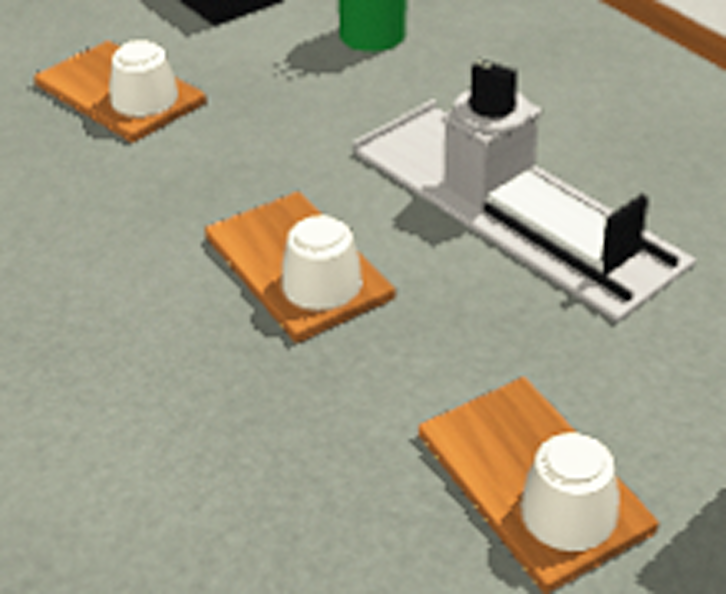

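The crops confirm all three: wood, white cups at the image-right end, clear half towards world +y. Next I'll triangulate the corners.

```bash
cat > m.py <<'E'
from h import *
T=optics.camera_params("top");S=optics.camera_params("side")
t=lambda u:(u[0]/3+140-.33,u[1]/3+160-.33); s=lambda u:(u[0]/3.3+150-.35,u[1]/3.3+170-.35)
D={"L":([(22,230),(168,206),(181,293),(33,319)],[(118,42),(207,98),(130,141),(35,78)]),
"M":([(344,222),(491,234),(486,325),(338,313)],[(300,193),(396,293),(293,342),(205,236)]),
"R":([(620,222),(769,240),(761,331),(612,309)],[(524,378),(657,526),(547,590),(418,432)]),
"disp":([(315,52),(606,32),(614,126),(322,148)],[(433,102),(694,261),(616,322),(354,152)])}
for k,(a,b) in D.items():
    X=[];
    for u,v in zip(a,b):
        x,e=tri([(T,t(u)),(S,s(v))]); X.append(x); print(k,x,e)
    zt=8 if k=="disp" else 12
    for nm,P in (("top",[onz(T,t(u),zt) for u in a]),("side",[onz(S,s(v),zt) for v in b])):
        P=np.array(P); c=P.mean(0); d=(P[0]+P[3]-P[1]-P[2])/2; L=np.linalg.norm(d[:2]);w=np.linalg.norm((P[0]+P[1]-P[2]-P[3])[:2]/2)
        dh=d/L; print(k,nm,c,"len",L,"wid",w,"ang y",np.degrees(np.arctan2(d[1],d[0])), "spot",c+42*dh if k!="disp" else c+32.5*dh)
E
python3 m.py; python3 - <<'E'
from h import *
T=optics.camera_params("top");S=optics.camera_params("side")
# knob top centre: top crop (430,71); side crop (493,72)
print(tri([(T,(430/3+139.7,71/3+159.7)),(S,(493/3.3+149.7,72/3.3+169.7))]))
E
```

```text
L [476.07 381.94  10.1 ] [np.float64(6.5), np.float64(6.5)]
L [500.71 238.51   8.1 ] [np.float64(2.6), np.float64(2.6)]
L [412.25 220.83   5.69] [np.float64(1.5), np.float64(1.5)]
L [383.96 364.82  11.  ] [np.float64(2.9), np.float64(2.9)]
L top [439.83 302.12  12.  ] len 148.05926090647057 wid 89.960743502104 ang y 101.13946112896693 spot [431.72 343.33  12.  ]
L side [444.3  295.48  12.  ] len 148.8218737407994 wid 94.10668425341352 ang y 98.42093172502206 spot [438.15 337.03  12.  ]
M [488.36  59.03   9.9 ] [np.float64(2.4), np.float64(2.4)]
M [479.73 -89.83   7.27] [np.float64(1.7), np.float64(1.7)]
M [387.86 -86.46   6.69] [np.float64(1.2), np.float64(1.2)]
M [397.15  61.63   6.15] [np.float64(2.5), np.float64(2.5)]
M top [436.17 -13.15  12.  ] len 148.65260605889017 wid 91.38441964962634 ang y 86.85774474856636 spot [438.47  28.79  12.  ]
M side [437.42 -19.16  12.  ] len 148.5158261200915 wid 92.43164273804769 ang y 85.92481665172814 spot [440.4   22.73  12.  ]
R [ 495.51 -220.14   10.3 ] [np.float64(2.4), np.float64(2.4)]
R [ 479.98 -368.52    7.83] [np.float64(0.4), np.float
[... 284 characters left out ...]
92.9    12.  ] len 148.20626396516525 wid 89.03899700953518 ang y 83.4097540642281 spot [ 447.47 -251.18   12.  ]
disp [662.65  95.95  14.71] [np.float64(1.6), np.float64(1.6)]
disp [ 693.52 -204.82    6.88] [np.float64(2.0), np.float64(2.0)]
disp [ 595.36 -214.23    3.21] [np.float64(2.3), np.float64(2.3)]
disp [564.02  85.39   5.37] [np.float64(1.6), np.float64(1.6)]
disp top [627.33 -58.06   8.  ] len 301.03055536441605 wid 100.46548348105044 ang y 95.63880059917594 spot [624.13 -25.72   8.  ]
disp side [630.47 -60.04   8.  ] len 306.3071693218814 wid 105.3370508209451 ang y 95.03847286345938 spot [627.61 -27.66   8.  ]
(array([621.82, -28.16, 124.52]), [np.float64(4.1), np.float64(4.1)])
```

```bash
cat > go.py <<'E'
import sys
from h import *
# usage: go.py x y z yaw(tool y angle, deg): prints linear & roll
def go(x,y,z,yaw,s=None):
    s=s or readout.state(); R=s["ee_rot"]; d=np.array([x,y,z])-s["tcp_pos"]; l=R.T@d/750
    a=np.degrees(np.arctan2(R[1,1],R[0,1])); t=(yaw-a+180)%360-180
    print("lin",np.round(l,4),"roll",round(-t/180,4),"| now",s["tcp_pos"],round(a,2),"d",np.linalg.norm(d),"t",round(s["t"],2),"F",s["ft_force"],"w",round(s["grip_width"],1),"q6",s["joint_positions"][[4,5]])
if __name__=="__main__": go(*map(float,sys.argv[1:5]))
E
python3 go.py 625 -26 250 15.3
```

```text
lin [-0.78 -0.39 -0.03] roll 0.282 | now [212.8  479.35 230.64] 66.06 d 652.430309859029 t 0.15 F [0.54 0.1  0.39] w 85.4 q6 [ 0. 90.]
```

>>> move_arm(targets=[{"linear": [-0.776,-0.393,-0.027],"roll": 0.282},{"linear": [-0.776,-0.393,-0.027],"roll": 0.282},{"linear": [-0.776,-0.393,-0.027],"roll": 0.282},{"linear": [-0.776,-0.393,-0.027],"roll": 0.282},{"linear": [-0.776,-0.393,-0.027],"roll": 0.282},{"linear": [-0.776,-0.393,-0.027],"roll": 0.282},{"linear": [-0.776,-0.393,-0.027],"roll": 0.282},{"linear": [-0.776,-0.393,-0.027],"roll": 0.282}], jaw=0, grip_force=40)

```text
t: 1.15
tcp_pos: [529.8, 90.8, 246.7]
ee_rot: [[-0.264, 0.965, -0.0], [0.965, 0.264, 0.0], [0.0, 0.0, -1.0]]
ft_force: [0.4, 0.5, 0.2]
grip_width: 85.4
finger_force: 0.0
```

```bash
sed -i 's/precision=2/precision=4/' h.py; python3 go.py 625 -26 250 15.3
```

```text
lin [-0.1836  0.0813 -0.0044] roll -0.0 | now [529.8369  90.7691 246.7276] 15.29 d 150.67099412708134 t 1.15 F [0.3551 0.5215 0.2274] w 85.4 q6 [ 0.0182 84.4181]
```

>>> move_arm(targets=[{"linear": [-0.184,0.081,-0.004],"roll": 0},{"linear": [-0.184,0.081,-0.004],"roll": 0},{"linear": [-0.184,0.081,-0.004],"roll": 0},{"linear": [-0.184,0.081,-0.004],"roll": 0},{"linear": [-0.184,0.081,-0.004],"roll": 0}])

```text
t: 1.78
tcp_pos: [623.1, -24.0, 249.4]
ee_rot: [[-0.264, 0.964, -0.002], [0.964, 0.264, 0.001], [0.001, -0.001, -1.0]]
ft_force: [-1.1, -0.1, -0.6]
grip_width: 85.4
finger_force: 0.0
```

```bash
python3 go.py 625 -26 250 15.3; python3 - <<'E'
from h import *
import pickle
p=optics.camera_params("wrist"); im=optics.grab_frame("wrist"); cv2.imwrite("pics/w1.png",cv2.resize(im,(784,588),interpolation=cv2.INTER_CUBIC)); pickle.dump(p,open("w1.pkl","wb"))
E
```

```text
lin [-0.0033  0.0017 -0.0008] roll 0.0001 | now [623.1239 -23.9813 249.3913] 15.32 d 2.8223181851251016 t 1.77 F [-1.0545 -0.1167 -0.5944] w 85.4 q6 [ 0.0282 72.4653]
```

View pics/w1.png

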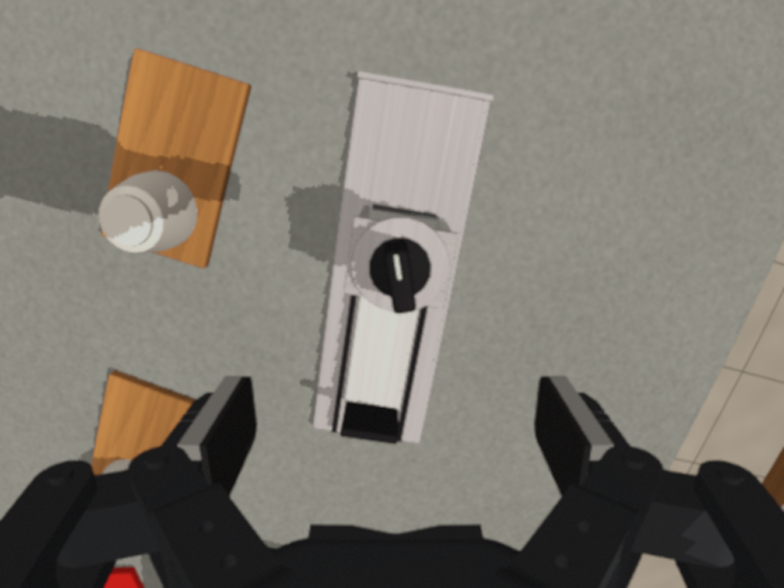

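The wrist view shows the base plate corners at (358,72), (492,97), (419,442) and (314,428). The knob is centred at about (397,267), its bar runs to (403,305), and the push plate top is at (372,418).

```bash
python3 - <<'E'
from h import *
import pickle
p=pickle.load(open("w1.pkl","rb")); w=lambda u:((u[0]+.5)/1.4-.5,(u[1]+.5)/1.4-.5)
T=optics.camera_params("top")
a=[(358,72,14),(492,97,14),(419,442,8),(314,428,8)]
P=np.array([onz(p,w(u),u[2]) for u in a]); print(P)
d=(P[0]+P[1]-P[2]-P[3])/2; L=np.hypot(*d[:2]);print("len",L,"wid",np.linalg.norm((P[1]-P[0])[:2]),np.linalg.norm((P[2]-P[3])[:2]),"ang",np.degrees(np.arctan2(d[1],d[0])),"origin",P.mean(0)+32.5*d/L)
print("knob", onz(p,w((397,267)),126), "ends",onz(p,w((394,256)),126),onz(p,w((400,280)),126),"barend",onz(p,w((403,294)),126))
print("disc-ish centre",onz(p,w((400,267)),94))
print("knob tri",tri([(p,w((397,267))),(T,(430/3+139.7,71/3+159.7))]))
print("push",onz(p,w((345,402)),65),onz(p,w((399,411)),65))
o=np.array([625,-27]);
for z in(94,126,82): print(z,proj(p,[625,-27,z])*1.4)
# edge-lines side of plate
E
```

```text
[[ 565.1766   85.6456   14.    ]
 [ 663.8603   95.0773   14.    ]
 [ 695.1546 -204.6064    8.    ]
 [ 598.5245 -215.7706    8.    ]]
len 302.2828178731153 wid 99.13337975772993 97.27289399884567 ang 96.13798528772485 origin [627.204  -27.5998  11.6451]
knob [622.6978 -18.6801 126.    ] ends [619.4    -12.9955 126.    ] [626.3555 -25.5795 126.    ] barend [630.236  -33.1726 126.    ]
disc-ish centre [626.8787 -26.448   94.    ]
knob tri (array([624.3494, -25.2166, 100.0946]), [np.float64(0.3), np.float64(0.3)])
push [ 617.1706 -147.2042   65.    ] [ 658.8471 -143.8496   65.    ]
94 [396.6904 266.8557]
126 [396.8285 281.5107]
82 [396.6454 262.0838]
```

```bash
python3 - <<'E'
from h import *
import pickle
p=pickle.load(open("w1.pkl","rb")); im=cv2.resize(cv2.imread("pics/w1.png"),None,fx=4,fy=4,interpolation=cv2.INTER_CUBIC)
o=np.array([626,-27]);yaw=np.radians(5.8)
for v,col in((1.4,(0,0,255)),(1.2,(0,255,0))):
    b=yaw-v; u=np.array([np.cos(b),np.sin(b)]);n=np.array([-u[1],u[0]])
    q=[np.r_[o+a*19*u+c*7*n,126] for a,c in((1,1),(1,-1),(-1,-1),(-1,1))]
    cv2.polylines(im,[np.int32([((proj(p,x)+.5)*1.4-.5)*4 for x in q])],True,col,1)
cv2.imwrite("pics/k1.png",im[195*4:330*4,310*4:490*4])
E
```

```text
(no output)
```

View pics/k1.png

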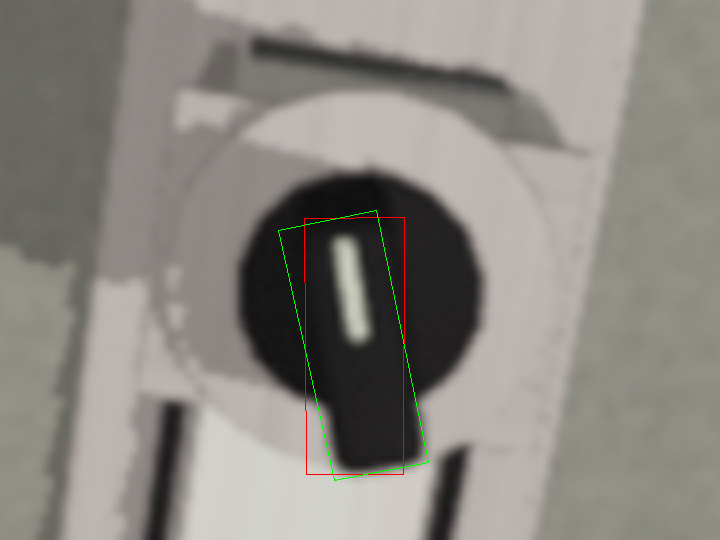

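The knob bar is tilted about 9°, so the lock is at about 1.26 rad. I'll grip it at yaw ≈ 22°.

```bash
python3 go.py 626 -27 150 22; python3 go.py 626 -27 101 22
```

```text
lin [-0.0055  0.0027  0.1329] roll -0.0369 | now [623.0602 -23.5821 249.6821] 15.36 d 99.78404444871188 t 1.82 F [ 0.0638  0.483  -0.3781] w 85.3 q6 [ 0.0218 72.463 ]
lin [-0.0056  0.0027  0.1982] roll -0.0369 | now [623.0602 -23.5821 249.6821] 15.36 d 148.75048300698685 t 1.82 F [ 0.0638  0.483  -0.3781] w 85.3 q6 [ 0.0218 72.463 ]
```

>>> move_arm(targets=[{"linear": [-0.0055,0.0027,0.0665],"roll": -0.037},{"linear": [-0.0055,0.0027,0.133],"roll": -0.037},{"linear": [-0.0055,0.0027,0.165],"roll": -0.037},{"linear": [-0.0055,0.0027,0.165],"roll": -0.037},{"linear": [-0.0055,0.0027,0.165],"roll": -0.037}])

```text
t: 2.45
tcp_pos: [627.6, -27.2, 127.7]
ee_rot: [[-0.375, 0.927, 0.002], [0.927, 0.375, 0.0], [-0.001, 0.002, -1.0]]
ft_force: [1.5, -0.4, -0.2]
grip_width: 85.6
finger_force: 0.0
```

```bash
python3 go.py 626 -27 101 22
```

```text
lin [ 0.001  -0.0019  0.0356] roll 0.0002 | now [627.5592 -27.1779 127.6798] 22.03 d 26.725921201666882 t 2.45 F [ 1.5073 -0.4406 -0.2142] w 85.6 q6 [ 0.0059 65.4887]
```

>>> move_arm(targets=[{"linear": [0.001,-0.002,0.018],"roll": 0},{"linear": [0.001,-0.002,0.036],"roll": 0},{"linear": [0.001,-0.002,0.036],"roll": 0}])

```text
t: 2.82
tcp_pos: [623.9, -27.8, 97.5]
ee_rot: [[-0.374, 0.927, -0.003], [0.927, 0.374, 0.0], [0.001, -0.003, -1.0]]
ft_force: [-0.2, 0.5, 0.3]
grip_width: 84.9
finger_force: 0.0
```

>>> move_arm(targets=[{"linear": [0,0,0],"roll": 0},{"linear": [0,0,0],"roll": 0},{"linear": [0,0,0],"roll": 0},{"linear": [0,0,0],"roll": 0},{"linear": [0,0,0],"roll": 0},{"linear": [0,0,0],"roll": 0},{"linear": [0,0,0],"roll": 0}], jaw=1, grip_force=40)

```text
t: 3.7
tcp_pos: [626.8, -27.6, 99.6]
ee_rot: [[-0.374, 0.927, 0.003], [0.927, 0.374, 0.0], [-0.001, 0.003, -1.0]]
ft_force: [5.2, 1.2, 0.5]
grip_width: 13.2
finger_force: 45.4
```

```bash
python3 go.py 626 -27 101 22; python3 -c "
from h import *
s=readout.state();print(s['moment'],s['finger_force'])"
```

```text
lin [ 0.0012 -0.0006 -0.0018] roll -0.0002 | now [626.769  -27.6379  99.6367] 21.97 d 1.690214614599198 t 3.7 F [5.2298 1.2272 0.5336] w 13.2 q6 [ 0.0258 65.4916]
[ 0.2199 -0.9833 -0.0498] 45.421385765075684
```

>>> move_arm(targets=[{"linear": [0,0,0],"roll": -0.05},{"linear": [0,0,0],"roll": -0.105},{"linear": [0,0,0],"roll": -0.16},{"linear": [0,0,0],"roll": -0.215},{"linear": [0,0,0],"roll": -0.27},{"linear": [0,0,0],"roll": -0.325},{"linear": [0,0,0],"roll": -0.375},{"linear": [0,0,0],"roll": -0.395}])

```text
t: 4.7
tcp_pos: [627.1, -27.3, 99.6]
ee_rot: [[-0.998, -0.056, 0.004], [-0.056, 0.998, 0.001], [-0.004, 0.001, -1.0]]
ft_force: [6.5, 2.2, -0.8]
grip_width: 13.4
finger_force: 45.4
```

```bash
python3 go.py 626 -27 101 95.8; python3 -c "
from h import *
s=readout.state();print(s['moment'],s['finger_force'])"
```

```text
lin [ 0.0014  0.0005 -0.0018] roll -0.0143 | now [627.0881 -27.3413  99.6402] 93.23 d 1.7746955032719534 t 4.7 F [ 6.5369  2.2172 -0.7516] w 13.4 q6 [ 0.058  -5.7519]
[ 0.3675 -1.0999 -0.0645] 45.35359561443329
```

>>> move_arm(targets=[{"linear": [0,0,0],"roll": -0.012},{"linear": [0,0,0],"roll": -0.016},{"linear": [0,0,0],"roll": -0.016}])

```text
t: 5.08
tcp_pos: [627.1, -27.3, 99.6]
ee_rot: [[-0.995, -0.104, 0.004], [-0.104, 0.995, 0.001], [-0.004, 0.0, -1.0]]
ft_force: [5.4, 2.1, -0.6]
grip_width: 13.4
finger_force: 45.3
```

```bash
python3 go.py 626 -27 101 95.8; python3 -c "
from h import *
s=readout.state();print(s['moment'],s['finger_force'])"
```

```text
lin [ 0.0014  0.0006 -0.0018] roll 0.001 | now [627.1047 -27.324   99.6333] 95.97 d 1.7869748282592686 t 5.08 F [ 5.3788  2.1055 -0.5752] w 13.4 q6 [ 0.0578 -8.4989]
[ 0.3148 -1.1577  0.0726] 45.34829020500183
```

>>> move_arm(targets=[{"linear": [0,0,0],"roll": -0.012},{"linear": [0,0,0],"roll": -0.016},{"linear": [0,0,0],"roll": -0.016}])

```text
t: 5.45
tcp_pos: [627.1, -27.3, 99.7]
ee_rot: [[-0.989, -0.15, 0.004], [-0.15, 0.989, 0.002], [-0.004, 0.001, -1.0]]
ft_force: [5.5, 3.5, -0.1]
grip_width: 13.0
finger_force: 58.7
```

```bash
python3 go.py 626 -27 101 95.8; python3 -c "
from h import *
s=readout.state();print(s['moment'],s['finger_force'])"
```

```text
lin [ 0.0014  0.0006 -0.0018] roll 0.0156 | now [627.1278 -27.3032  99.6886] 98.61 d 1.7560648925235618 t 5.45 F [ 5.5003  3.5069 -0.1337] w 13.0 q6 [  0.101  -11.1583]
[ 0.5287 -1.1905 -1.4084] 58.66571527614724
```

The lock has hit its open stop: the moment jumped to -1.4 N m. Now I'll release and lift.

>>> move_arm(targets=[{"linear": [0,0,0],"roll": 0.012},{"linear": [0,0,0],"roll": 0.012},{"linear": [0,0,0],"roll": 0.012},{"linear": [0,0,-0.04],"roll": 0.012},{"linear": [0,0,-0.12],"roll": 0.012},{"linear": [0,0,-0.12],"roll": 0.012}], jaw=0)

```text
t: 6.2
tcp_pos: [628.5, -28.1, 194.5]
ee_rot: [[-0.993, -0.116, 0.01], [-0.116, 0.993, -0.001], [-0.01, -0.002, -1.0]]
ft_force: [1.0, -0.0, 0.2]
grip_width: 85.8
finger_force: 0.0
```

```bash
python3 go.py 645 -204 190 5.9;  python3 go.py 645 -204 40 5.9
```

```text
lin [ 0.0055 -0.2355  0.0064] roll 0.5043 | now [628.4885 -28.0676 194.5481] 96.68 d 176.7640378486726 t 6.2 F [ 1.0342 -0.0016  0.159 ] w 85.8 q6 [-0.0113 -9.2324]
lin [ 0.0074 -0.2352  0.2064] roll 0.5043 | now [628.4885 -28.0676 194.5481] 96.68 d 234.7550878652764 t 6.2 F [ 1.0342 -0.0016  0.159 ] w 85.8 q6 [-0.0113 -9.2324]
```

>>> move_arm(targets=[{"linear": [0.006,-0.2355,0],"roll": 0.504},{"linear": [0.006,-0.2355,0],"roll": 0.504},{"linear": [0.006,-0.2355,0],"roll": 0.504},{"linear": [0.006,-0.2355,0.02],"roll": 0.504},{"linear": [0.006,-0.2355,0.08],"roll": 0.504},{"linear": [0.006,-0.2355,0.14],"roll": 0.504},{"linear": [0.006,-0.2355,0.15],"roll": 0.504},{"linear": [0.006,-0.2355,0.15],"roll": 0.504}], jaw=1)

```text
t: 7.2
tcp_pos: [639.1, -203.2, 73.7]
ee_rot: [[-0.18, 0.984, -0.005], [0.984, 0.18, 0.001], [0.002, -0.005, -1.0]]
ft_force: [-0.0, -0.5, 1.1]
grip_width: -0.3
finger_force: 0.0
```

>>> move_arm(targets=[{"linear": [0,0,0],"roll": 0.03},{"linear": [0,0,0],"roll": 0.03}])

```text
t: 7.45
tcp_pos: [640.5, -203.6, 75.6]
ee_rot: [[-0.094, 0.996, -0.002], [0.996, 0.094, 0.0], [0.001, -0.002, -1.0]]
ft_force: [-0.4, -0.1, 0.2]
grip_width: -0.0
finger_force: 0.0
```

```bash
python3 go.py 645 -204 40 5.9
```

```text
lin [-0.0012  0.0061  0.0475] roll -0.0028 | now [ 640.4564 -203.5631   75.6116] 5.4 d 35.902920236704176 t 7.45 F [-0.4477 -0.0597  0.2432] w -0.0 q6 [-0.0073 66.9749]
```

>>> move_arm(targets=[{"linear": [-0.001,0.006,0.024],"roll": -0.003},{"linear": [-0.001,0.006,0.048],"roll": -0.003},{"linear": [-0.001,0.006,0.048],"roll": -0.003},{"linear": [-0.001,0.006,0.048],"roll": -0.003}])

```text
t: 7.95
tcp_pos: [645.8, -204.0, 40.2]
ee_rot: [[-0.103, 0.995, -0.0], [0.995, 0.103, 0.0], [0.0, -0.0, -1.0]]
ft_force: [-0.6, -0.3, -0.1]
grip_width: -0.1
finger_force: 0.0
```

```bash
python3 go.py 645 -204 40 5.9; python3 go.py 635.7 -115.3 40 5.9; python3 - <<'E'
from h import *
im=optics.grab_frame("side"); crop(im,240,160,440,310,4,"pics/s2.png")
E
```

```text
lin [ 0.0002 -0.0011  0.0003] roll -0.0 | now [ 645.8487 -204.0415   40.2367] 5.9 d 0.8820397741059982 t 7.95 F [-0.5847 -0.2527 -0.1324] w -0.1 q6 [ 0.0005 66.5704]
lin [ 0.1191 -0.0013  0.0003] roll -0.0 | now [ 645.8487 -204.0415   40.2367] 5.9 d 89.320214919727 t 7.95 F [-0.5847 -0.2527 -0.1324] w -0.1 q6 [ 0.0005 66.5704]
```

View pics/s2.png

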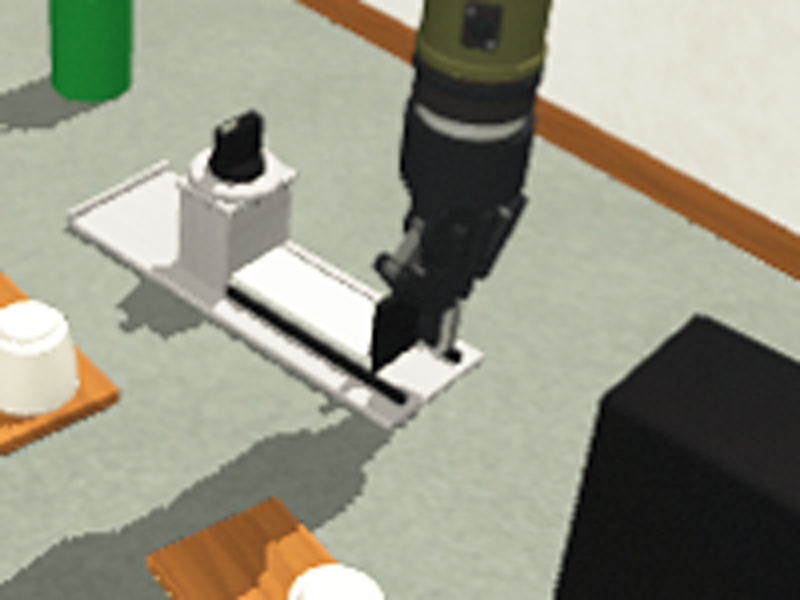

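The knob bar now lies along x (open), and the closed fingers stand behind the push plate. Now I'll push.

>>> move_arm(targets=[{"linear": [0.015,0,0],"roll": 0},{"linear": [0.03,0,0],"roll": 0},{"linear": [0.045,0,0],"roll": 0},{"linear": [0.06,0,0],"roll": 0},{"linear": [0.075,0,0],"roll": 0},{"linear": [0.09,0,0],"roll": 0},{"linear": [0.105,-0.001,0],"roll": 0},{"linear": [0.112,-0.001,0],"roll": 0}])

```text
t: 9.0
tcp_pos: [637.9, -123.2, 41.4]
ee_rot: [[-0.101, 0.995, 0.003], [0.995, 0.101, -0.008], [-0.008, 0.002, -1.0]]
ft_force: [2.0, -9.5, -2.5]
grip_width: -0.1
finger_force: 5.1
```

```bash
python3 go.py 635.7 -115.3 40 5.9
```

```text
lin [ 0.0108 -0.0019  0.0018] roll -0.0005 | now [ 637.8996 -123.2181   41.4329] 5.8 d 8.341952276391579 t 9.0 F [ 1.9795 -9.5259 -2.5168] w -0.1 q6 [-0.3911 73.4558]
```

>>> move_arm(targets=[{"linear": [0.004,0,0],"roll": 0},{"linear": [0.006,0,0],"roll": 0},{"linear": [0.006,0,0],"roll": 0}])

```text
t: 9.38
tcp_pos: [637.4, -118.9, 41.4]
ee_rot: [[-0.101, 0.995, 0.003], [0.995, 0.101, -0.007], [-0.007, 0.002, -1.0]]
ft_force: [2.1, -8.1, -2.0]
grip_width: -0.1
finger_force: 4.6
```

```bash
python3 go.py 635.7 -115.3 40 5.9
```

```text
lin [ 0.005  -0.0018  0.0018] roll -0.0006 | now [ 637.4328 -118.8885   41.4   ] 5.79 d 4.223735206832333 t 9.38 F [ 2.1091 -8.1288 -2.0092] w -0.1 q6 [-0.3629 73.825 ]
```

Still spring force only, so I'll go further until the stop.

>>> move_arm(targets=[{"linear": [0.003,0,0],"roll": 0},{"linear": [0.006,0,0],"roll": 0},{"linear": [0.006,0,0],"roll": 0}])

```text
t: 9.75
tcp_pos: [637.1, -115.6, 41.4]
ee_rot: [[-0.1, 0.995, 0.003], [0.995, 0.1, -0.009], [-0.01, 0.002, -1.0]]
ft_force: [1.5, -12.0, -2.2]
grip_width: 0.0
finger_force: 6.0
```

>>> move_arm(targets=[{"linear": [0.003,0,0],"roll": 0},{"linear": [0.005,0,0],"roll": 0},{"linear": [0.005,0,0],"roll": 0}])

```text
t: 10.12
tcp_pos: [637.1, -115.6, 41.6]
ee_rot: [[-0.098, 0.995, 0.004], [0.995, 0.098, -0.016], [-0.017, 0.002, -1.0]]
ft_force: [3.1, -21.2, -3.5]
grip_width: -0.3
finger_force: 10.3
```

Full stop reached (21 N, no further travel). Next I'll retreat, lift and go over the deck.

>>> move_arm(targets=[{"linear": [-0.06,0,0],"roll": 0},{"linear": [-0.13,0,0],"roll": 0},{"linear": [-0.13,0,0],"roll": 0},{"linear": [-0.13,0,-0.08],"roll": 0},{"linear": [-0.13,0,-0.16],"roll": 0},{"linear": [-0.13,0,-0.205],"roll": 0},{"linear": [-0.05,0,-0.205],"roll": 0},{"linear": [0.03,0,-0.205],"roll": 0}], jaw=0)

```text
t: 11.12
tcp_pos: [632.7, -83.0, 195.2]
ee_rot: [[-0.102, 0.995, 0.002], [0.995, 0.102, 0.001], [0.001, 0.002, -1.0]]
ft_force: [0.4, 0.3, 0.2]
grip_width: 85.3
finger_force: 0.0
```

```bash
python3 go.py 619.5 42.4 190 5.9
```

```text
lin [ 0.1681 -0.0005  0.0072] roll -0.0004 | now [632.7152 -82.9839 195.2498] 5.83 d 126.18769237358953 t 11.12 F [0.3821 0.3142 0.1715] w 85.3 q6 [ 0.0762 76.6556]
```

>>> move_arm(targets=[{"linear": [0.08,0,0],"roll": 0},{"linear": [0.15,0,0.004],"roll": 0},{"linear": [0.168,0,0.007],"roll": 0},{"linear": [0.168,0,0.007],"roll": 0},{"linear": [0.168,0,0.007],"roll": 0}])

```text
t: 11.75
tcp_pos: [620.1, 39.0, 189.2]
ee_rot: [[-0.101, 0.995, 0.0], [0.995, 0.101, -0.0], [-0.0, 0.0, -1.0]]
ft_force: [-0.0, 0.2, -0.2]
grip_width: 85.3
finger_force: 0.0
```

```bash
python3 - <<'E'
from h import *
import pickle
print(readout.state()["tcp_pos"])
p=optics.camera_params("wrist"); im=optics.grab_frame("wrist"); cv2.imwrite("pics/w2.png",cv2.resize(im,(784,588),interpolation=cv2.INTER_CUBIC)); pickle.dump(p,open("w2.pkl","wb"))
E
python3 go.py 619.5 42.4 60 5.9
```

```text
[620.055   39.0118 189.1623]
lin [ 0.0051 -0.0004  0.1722] roll -0.0007 | now [620.1618  38.6368 189.1326] 5.77 d 129.1891191106509 t 11.8 F [ 0.4074  0.3904 -0.1683] w 85.7 q6 [-0.0197 87.8035]
```

View pics/w2.png

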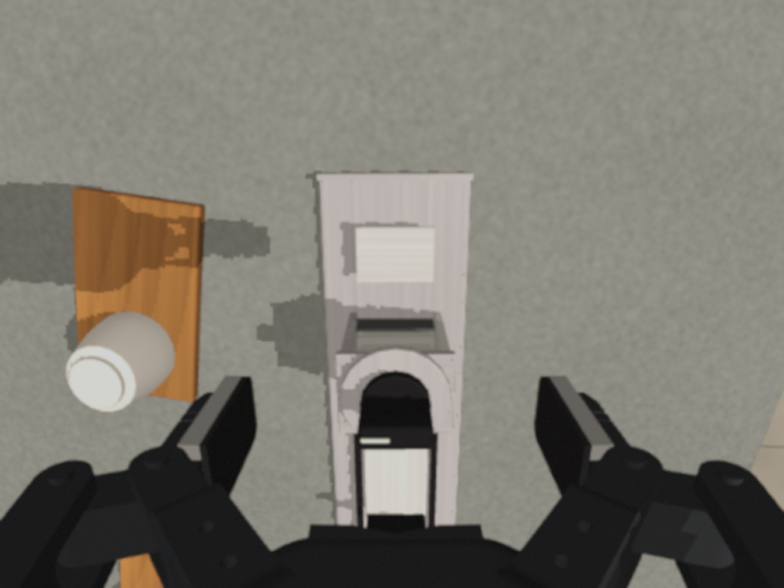

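The tub sits on the deck with corners (355,227), (434,227), (434,282) and (357,282). The middle board's corners are (74,187), (204,205) and (194,402).

```bash
python3 - <<'E'
from h import *
import pickle
p=pickle.load(open("w2.pkl","rb")); w=lambda u:((u[0]+.5)/1.4-.5,(u[1]+.5)/1.4-.5)
q=[onz(p,w(u),24) for u in [(355,227),(434,227),(434,282),(357,282)]]; print(np.array(q)); c=np.mean(q,0); print("tub",c,"ang",np.degrees(np.arctan2(*(q[1]+q[2]-q[0]-q[3])[[1,0]])))
for z in (20,24,28):
    q=np.array([onz(p,w(u),z) for u in [(355,227),(434,227),(434,282),(357,282)]]); print(z,np.linalg.norm(q[1]-q[0]),np.linalg.norm(q[2]-q[1]))
b=[onz(p,w(u),12) for u in [(74,187),(204,205),(194,402)]]; print("M",np.array(b)); 
q=[onz(p,w(u),14) for u in [(318,176),(472,176)]]; print("lip",np.array(q))
T=optics.camera_params("top"); im=optics.grab_frame("top"); cv2.imwrite("pics/t2.png",im)
E
```

```text
[[592.8587  56.5155  24.    ]
 [642.7752  61.5726  24.    ]
 [647.2989  25.3416  24.    ]
 [596.9833  20.2444  24.    ]]
tub [619.979   40.9185  24.    ] ang 5.784861758375025
20 50.82500009272874 36.987533007219625
24 50.17197505436022 36.5122986714178
28 49.51895001599169 36.03706433561598
M [[401.2913  63.8605  12.    ]
 [491.4479  59.3171  12.    ]
 [480.6338 -90.3184  12.    ]]
lip [[566.0855  85.1561  14.    ]
 [663.8953  95.0704  14.    ]]
```

```bash
python3 go.py 620 41 50 5.8;python3 go.py 620 41 9 5.8
```

```text
lin [ 0.0035 -0.0001  0.1855] roll -0.0003 | now [620.2981  38.4501 189.1604] 5.75 d 139.18403922331535 t 11.85 F [ 0.1377 -0.1009 -0.5764] w 85.3 q6 [-0.0126 87.805 ]
lin [ 0.0035 -0.0001  0.2402] roll -0.0003 | now [620.2981  38.4501 189.1604] 5.75 d 180.17865101591855 t 11.85 F [ 0.1377 -0.1009 -0.5764] w 85.3 q6 [-0.0126 87.805 ]
```

>>> move_arm(targets=[{"linear": [0.0035,0,0.08],"roll": 0},{"linear": [0.0035,0,0.15],"roll": 0},{"linear": [0.0035,0,0.2],"roll": 0},{"linear": [0.0035,0,0.22],"roll": 0},{"linear": [0.0035,0,0.22],"roll": 0}])

```text
t: 12.48
tcp_pos: [619.5, 41.6, 23.6]
ee_rot: [[-0.101, 0.995, -0.001], [0.995, 0.101, -0.0], [0.0, -0.001, -1.0]]
ft_force: [-0.1, 0.4, -0.3]
grip_width: 85.3
finger_force: 0.0
```

```bash
python3 go.py 620 41 9 5.8
```

```text
lin [-0.0008  0.0006  0.0194] roll -0.0001 | now [619.5268  41.5892  23.5834] 5.79 d 14.603010835100203 t 12.47 F [-0.1005  0.387  -0.3339] w 85.3 q6 [-0.0002 88.0509]
```

>>> move_arm(targets=[{"linear": [0,0,0.01],"roll": 0},{"linear": [0,0,0.019],"roll": 0},{"linear": [0,0,0.019],"roll": 0}])

```text
t: 12.85
tcp_pos: [619.7, 42.5, 9.9]
ee_rot: [[-0.102, 0.995, 0.0], [0.995, 0.102, -0.0], [-0.0, 0.0, -1.0]]
ft_force: [-0.2, 0.7, 0.6]
grip_width: 85.4
finger_force: 0.0
```

>>> move_arm(targets=[{"linear": [0,0,0],"roll": 0},{"linear": [0,0,0],"roll": 0},{"linear": [0,0,0],"roll": 0},{"linear": [0,0,0],"roll": 0},{"linear": [0,0,0],"roll": 0}], jaw=1, grip_force=40)

```text
t: 13.48
tcp_pos: [620.4, 42.5, 10.5]
ee_rot: [[-0.102, 0.995, 0.001], [0.995, 0.102, 0.0], [0.0, 0.001, -1.0]]
ft_force: [0.2, -0.1, 6.1]
grip_width: 48.6
finger_force: 42.8
```

```bash
python3 go.py 620 41 9 5.8
```

```text
lin [-0.002  -0.0007  0.0019] roll 0.0004 | now [620.379   42.5153  10.4505] 5.86 d 2.1316285975539633 t 13.47 F [ 0.1926 -0.0671  6.061 ] w 48.6 q6 [ 0.0061 88.0534]
```

Gripped (48.6 mm). Now I'll lift and carry it over the middle board.

```bash
python3 go.py 441 30 150 -4
```

```text
lin [ 0.0078 -0.2394 -0.1864] roll 0.0548 | now [620.379   42.5153  10.4505] 5.86 d 227.61268084375925 t 13.47 F [ 0.1926 -0.0671  6.061 ] w 48.6 q6 [ 0.0061 88.0534]
```

>>> move_arm(targets=[{"linear": [0,0,-0.03],"roll": 0},{"linear": [0,0,-0.1],"roll": 0},{"linear": [0.002,-0.03,-0.16],"roll": 0.01},{"linear": [0.004,-0.1,-0.186],"roll": 0.03},{"linear": [0.006,-0.17,-0.186],"roll": 0.055},{"linear": [0.008,-0.225,-0.186],"roll": 0.055},{"linear": [0.008,-0.239,-0.186],"roll": 0.055},{"linear": [0.008,-0.239,-0.186],"roll": 0.055}], grip_force=60)

```text
t: 14.48
tcp_pos: [440.8, 30.0, 149.3]
ee_rot: [[0.071, 0.998, 0.001], [0.998, -0.071, 0.0], [0.0, 0.001, -1.0]]
ft_force: [0.7, -0.5, -0.1]
grip_width: 48.1
finger_force: 67.3
```

```bash
python3 - <<'E'
from h import *
import pickle
p=optics.camera_params("wrist"); im=optics.grab_frame("wrist"); cv2.imwrite("pics/w3.png",cv2.resize(im,(784,588),interpolation=cv2.INTER_CUBIC)); pickle.dump(p,open("w3.pkl","wb"))
E
python3 go.py 441 30 60 -4
```

```text
lin [-0.0003 -0.0016  0.1193] roll -0.0002 | now [442.0896  30.1387 149.4689] -4.04 d 89.47565519550693 t 14.53 F [ 0.5906  0.2612 -0.2943] w 48.2 q6 [-0.0003 97.9424]
```

View pics/w3.png

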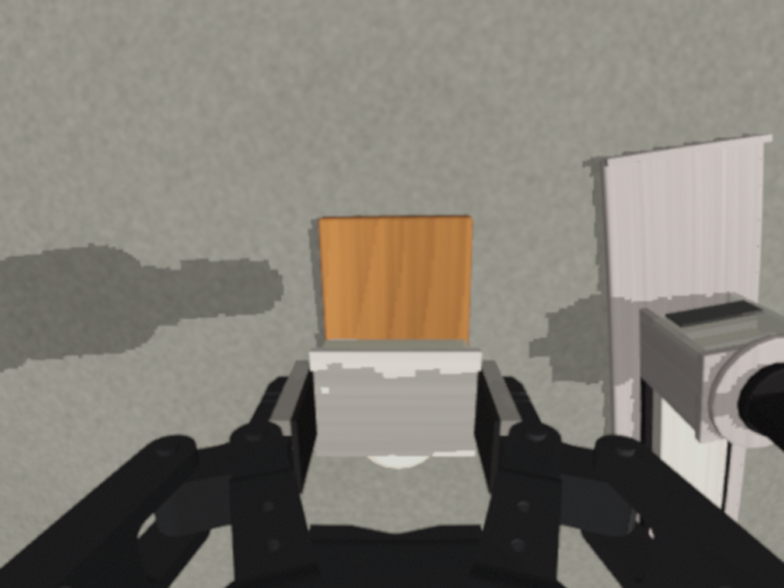

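The board's +y edge corners are at (320,218) and (472,217), and the held tub is level.

```bash
cat > spot.py <<'E'
import sys,pickle
from h import *
# spot.py pkl u1 v1 u2 v2 : +y edge corners (left=-x, right=+x) in 1.4x picture
p=pickle.load(open(sys.argv[1],"rb")); a=list(map(float,sys.argv[2:6])); w=lambda u,v:((u+.5)/1.4-.5,(v+.5)/1.4-.5)
A,B=onz(p,w(*a[:2]),12),onz(p,w(*a[2:]),12); d=(B-A)[:2]; L=np.hypot(*d); d/=L; n=np.array([-d[1],d[0]])
print("A",A,"B",B,"wid",L,"xang",np.degrees(np.arctan2(d[1],d[0])),"spot",(A+B)[:2]/2-33*n)
E
python3 spot.py w3.pkl 320 218 472 217;
```

```text
A [400.2336  63.651   12.    ] B [487.5058  58.0161  12.    ] wid 87.45389211906863 xang -3.69427236078225 spot [441.7434  27.9021]
```

```bash
python3 go.py 441.8 29.4 15 -3.8
```

```text
lin [-0.001  -0.0006  0.1793] roll -0.0013 | now [442.0896  30.1387 149.4689] -4.04 d 134.471254179831 t 14.53 F [ 0.5906  0.2612 -0.2943] w 48.2 q6 [-0.0003 97.9424]
```

>>> move_arm(targets=[{"linear": [-0.001,-0.001,0.06],"roll": 0},{"linear": [-0.001,-0.001,0.11],"roll": 0},{"linear": [-0.001,-0.001,0.145],"roll": 0},{"linear": [-0.001,-0.001,0.165],"roll": 0},{"linear": [-0.001,-0.001,0.169],"roll": 0},{"linear": [-0.001,-0.001,0.169],"roll": 0}])

```text
t: 15.28
tcp_pos: [441.3, 29.5, 22.6]
ee_rot: [[0.07, 0.998, 0.001], [0.998, -0.07, 0.0], [0.0, 0.001, -1.0]]
ft_force: [0.5, 0.5, 0.0]
grip_width: 48.0
finger_force: 67.3
```

```bash
python3 go.py 441.8 29.4 14.7 -3.8
```

```text
lin [-0.0001  0.0006  0.0105] roll -0.0013 | now [441.3249  29.4728  22.5724] -4.04 d 7.8870622992491475 t 15.28 F [0.5006 0.4742 0.0042] w 48.0 q6 [ 0.0018 97.8612]
```

>>> move_arm(targets=[{"linear": [0,0,0.005],"roll": 0},{"linear": [0,0,0.0095],"roll": 0},{"linear": [0,0,0.0095],"roll": 0}])

```text
t: 15.65
tcp_pos: [440.0, 29.4, 15.5]
ee_rot: [[0.07, 0.998, 0.0], [0.998, -0.07, -0.0], [0.0, 0.0, -1.0]]
ft_force: [0.1, 0.5, 0.1]
grip_width: 48.1
finger_force: 67.3
```

```bash
python3 go.py 441.8 29.4 14.7 -3.8
```

```text
lin [0.0002 0.0024 0.001 ] roll -0.0013 | now [439.9714  29.3686  15.4663] -4.04 d 1.9828983800873035 t 15.65 F [0.1186 0.5004 0.0602] w 48.1 q6 [-0.0001 97.8602]
```

>>> move_arm(targets=[{"linear": [0,0,0.0013],"roll": 0},{"linear": [0,0,0.0013],"roll": 0}])

```text
t: 15.9
tcp_pos: [440.2, 29.4, 14.6]
ee_rot: [[0.071, 0.998, 0.0], [0.998, -0.071, -0.0], [0.0, 0.0, -1.0]]
ft_force: [-0.5, -0.2, 0.2]
grip_width: 48.2
finger_force: 67.3
```

>>> move_arm(targets=[{"linear": [0,0,0],"roll": 0},{"linear": [0,0,0],"roll": 0},{"linear": [0,0,0],"roll": 0},{"linear": [0,0,-0.03],"roll": 0},{"linear": [0,0,-0.1],"roll": 0},{"linear": [0,0,-0.18],"roll": 0},{"linear": [0,0,-0.21],"roll": 0},{"linear": [0,0,-0.21],"roll": 0}], jaw=0, grip_force=40)

```text
t: 16.9
tcp_pos: [441.7, 29.5, 173.8]
ee_rot: [[0.071, 0.997, 0.005], [0.998, -0.071, 0.0], [0.001, 0.005, -1.0]]
ft_force: [0.3, -0.1, -0.1]
grip_width: 85.2
finger_force: 0.0
```

```bash
python3 - <<'E'
from h import *
im=optics.grab_frame("wrist"); cv2.imwrite("pics/w4.png",im)
g=im.astype(int); 
# white-ish tub region and orange board region, centre area
p=optics.camera_params("wrist")
m=((g.min(2)>150)).astype('uint8')*255; n,l,st,ce=cv2.connectedComponentsWithStats(m)
for i in range(1,n):
    if st[i,4]>300: print(st[i],ce[i],onz(p,ce[i],28))
E
python3 go.py 645 -204 190 5.9
```

```text
[  419    95   111   112 10260] [473.9806 152.2673] [605.0026  51.1714  28.    ]
[ 250  171   60   41 2406] [279.2797 190.8766] [438.4886  28.8607  28.    ]
[ 491  226   69   38 1114] [530.7092 240.7558] [669.8106 -35.4761  28.    ]
[ 254  257   59   60 2524] [285.0721 288.1446] [436.9866 -65.2344  28.    ]
[428 258  13  42 389] [433.8792 277.8612] [577.4521 -65.7772  28.    ]
[ 458  272   71   67 2672] [486.5453 306.7302] [ 634.5779 -103.6904   28.    ]
lin [-0.2912  0.294  -0.0233] roll -0.0552 | now [440.4417  29.3918 172.2243] -4.04 d 310.8565558688763 t 16.95 F [0.149  0.3099 0.0814] w 85.4 q6 [-0.0015 97.8585]
```

>>> move_arm(targets=[{"linear": [-0.291,0.294,-0.02],"roll": 0.055},{"linear": [-0.291,0.294,-0.02],"roll": -0.055},{"linear": [-0.291,0.294,-0.02],"roll": -0.055},{"linear": [-0.291,0.294,-0.02],"roll": -0.055},{"linear": [-0.291,0.294,-0.02],"roll": -0.055},{"linear": [-0.291,0.294,-0.02],"roll": -0.055},{"linear": [-0.291,0.294,0.05],"roll": -0.055},{"linear": [-0.291,0.294,0.12],"roll": -0.055}], jaw=1)

```text
t: 17.95
tcp_pos: [643.4, -203.1, 79.3]
ee_rot: [[-0.102, 0.995, -0.002], [0.995, 0.102, 0.001], [0.001, -0.002, -1.0]]
ft_force: [0.6, 0.1, -0.6]
grip_width: 0.1
finger_force: 0.0
```

```bash
python3 go.py 645.5 -204 40 5.9
```

```text
lin [-0.0016  0.0028  0.0524] roll -0.0002 | now [ 643.374  -203.0579   79.3178] 5.87 d 39.38652621916878 t 17.95 F [ 0.6417  0.1276 -0.6362] w 0.1 q6 [ 0.016  66.6066]
```

>>> move_arm(targets=[{"linear": [-0.002,0.002,0.03],"roll": 0},{"linear": [-0.002,0.002,0.052],"roll": 0},{"linear": [-0.002,0.002,0.052],"roll": 0},{"linear": [-0.002,0.002,0.052],"roll": 0}])

```text
t: 18.45
tcp_pos: [646.9, -205.2, 44.0]
ee_rot: [[-0.102, 0.995, 0.002], [0.995, 0.102, -0.0], [-0.001, 0.002, -1.0]]
ft_force: [-0.1, 0.2, -0.1]
grip_width: -0.0
finger_force: 0.0
```

>>> move_arm(targets=[{"linear": [0.015,0,0],"roll": 0},{"linear": [0.03,0,0],"roll": 0},{"linear": [0.045,0,0],"roll": 0},{"linear": [0.06,0,0],"roll": 0},{"linear": [0.075,0,0],"roll": 0},{"linear": [0.09,0,0],"roll": 0},{"linear": [0.105,-0.001,0],"roll": 0},{"linear": [0.112,-0.001,0],"roll": 0}])

```text
t: 19.45
tcp_pos: [638.7, -124.3, 44.4]
ee_rot: [[-0.101, 0.995, 0.004], [0.995, 0.101, -0.007], [-0.008, 0.003, -1.0]]
ft_force: [2.0, -9.7, -0.0]
grip_width: -0.1
finger_force: 5.0
```

>>> move_arm(targets=[{"linear": [0.005,0,0],"roll": 0},{"linear": [0.01,0,0],"roll": 0},{"linear": [0.014,0,0],"roll": 0},{"linear": [0.016,0,0],"roll": 0},{"linear": [0.016,0,0],"roll": 0}])

```text
t: 20.08
tcp_pos: [637.8, -115.6, 44.5]
ee_rot: [[-0.099, 0.995, 0.004], [0.995, 0.099, -0.013], [-0.013, 0.003, -1.0]]
ft_force: [2.1, -15.5, -1.0]
grip_width: -0.1
finger_force: 8.0
```

>>> move_arm(targets=[{"linear": [-0.06,0,0],"roll": 0},{"linear": [-0.125,0,0],"roll": 0},{"linear": [-0.125,0,0],"roll": 0},{"linear": [-0.125,0,-0.08],"roll": 0},{"linear": [-0.125,0,-0.16],"roll": 0},{"linear": [-0.125,0,-0.2],"roll": 0},{"linear": [-0.05,0,-0.2],"roll": 0},{"linear": [0.03,0,-0.2],"roll": 0}], jaw=0)

```text
t: 21.08
tcp_pos: [633.3, -85.1, 193.9]
ee_rot: [[-0.101, 0.995, 0.002], [0.995, 0.101, 0.001], [0.001, 0.002, -1.0]]
ft_force: [0.8, 0.5, 0.7]
grip_width: 85.4
finger_force: 0.0
```

```bash
python3 go.py 620 41 190 5.9
```

```text
lin [ 0.169  -0.0006  0.0053] roll -0.0005 | now [633.2617 -85.0922 193.8542] 5.81 d 126.84620478258358 t 21.07 F [0.7529 0.5072 0.6748] w 85.4 q6 [ 0.073  76.5001]
```

>>> move_arm(targets=[{"linear": [0.08,0,0],"roll": 0},{"linear": [0.15,0,0.003],"roll": 0},{"linear": [0.17,0,0.005],"roll": 0},{"linear": [0.17,0,0.005],"roll": 0},{"linear": [0.17,0,0.005],"roll": 0}])

```text
t: 21.7
tcp_pos: [620.5, 38.7, 189.3]
ee_rot: [[-0.101, 0.995, 0.0], [0.995, 0.101, -0.0], [-0.0, 0.0, -1.0]]
ft_force: [0.3, 0.7, 0.1]
grip_width: 85.1
finger_force: 0.0
```

```bash
cat > tub.py <<'E'
from h import *
import sys
# tub on deck: brighter than the plate; predicted at (620,41,24)
p=optics.camera_params("wrist"); im=optics.grab_frame("wrist"); cv2.imwrite(sys.argv[1],im)
g=im.astype(int); c=proj(p,[620,41,24]); print("pred",c, "pix",im[int(c[1]),int(c[0])])
ref=im[int(c[1]),int(c[0])].astype(int)
m=((abs(g-ref).max(2)<12)).astype('uint8')*255; m=cv2.morphologyEx(m,cv2.MORPH_OPEN,np.ones((5,5)))
n,l,st,ce=cv2.connectedComponentsWithStats(m); i=l[int(c[1]),int(c[0])]; print(i,st[i],ce[i],onz(p,ce[i],24))
rc=cv2.minAreaRect(np.argwhere(l==i)[:,::-1].astype(np.float32)); print(rc)
E
python3 tub.py pics/w5.png; python3 go.py 620 41 24 5.8
```

```text
pred [281.6601 181.3833] pix [197 204 208]
1 [ 255  163   55   38 2070] [281.9222 181.3778] [620.2351  41.029   24.    ]
((282.0, 181.5), (37.0, 54.0), 90.0)
lin [ 0.0038 -0.0004  0.2203] roll -0.0001 | now [620.5517  38.2585 189.2545] 5.77 d 165.2781859967763 t 21.75 F [-0.4378 -0.1937  0.264 ] w 85.4 q6 [-0.0204 87.7648]
```

Second tub is out at (620.2, 41.0). Picking it up the same way.

>>> move_arm(targets=[{"linear": [0.0035,0,0.08],"roll": 0},{"linear": [0.0035,0,0.15],"roll": 0},{"linear": [0.0035,0,0.2],"roll": 0},{"linear": [0.0025,0,0.22],"roll": 0},{"linear": [0.002,0,0.22],"roll": 0}])

```text
t: 22.38
tcp_pos: [620.1, 39.9, 23.7]
ee_rot: [[-0.101, 0.995, -0.001], [0.995, 0.101, -0.0], [-0.0, -0.001, -1.0]]
ft_force: [1.0, -0.1, 0.6]
grip_width: 85.4
finger_force: 0.0
```

```bash
python3 go.py 620 41 10 5.8
```

```text
lin [0.0015 0.0001 0.0183] roll -0.0001 | now [620.0555  39.8995  23.7297] 5.77 d 13.773846707858583 t 22.38 F [ 1.0468 -0.0509  0.5873] w 85.4 q6 [-0.003  87.9085]
```

>>> move_arm(targets=[{"linear": [0.001,0,0.01],"roll": 0},{"linear": [0.001,0,0.018],"roll": 0},{"linear": [0.001,0,0.018],"roll": 0}])

```text
t: 22.75
tcp_pos: [620.2, 41.7, 10.9]
ee_rot: [[-0.102, 0.995, 0.0], [0.995, 0.102, -0.0], [-0.0, 0.0, -1.0]]
ft_force: [1.1, 0.1, 0.3]
grip_width: 85.5
finger_force: 0.0
```

>>> move_arm(targets=[{"linear": [0,0,0],"roll": 0},{"linear": [0,0,0],"roll": 0},{"linear": [0,0,0],"roll": 0},{"linear": [0,0,0],"roll": 0},{"linear": [0,0,0],"roll": 0}], jaw=1, grip_force=40)

```text
t: 23.38
tcp_pos: [620.8, 41.8, 11.3]
ee_rot: [[-0.102, 0.995, 0.001], [0.995, 0.102, 0.0], [0.0, 0.001, -1.0]]
ft_force: [-0.2, 0.9, 6.1]
grip_width: 48.7
finger_force: 42.7
```

```bash
python3 go.py 435 345 150 10; python3 - <<'E'
from h import *
# left and right boards in the top picture (orange), cup side check
T=optics.camera_params("top"); im=optics.grab_frame("top"); cv2.imwrite("pics/t3.png",im); h=cv2.cvtColor(im,cv2.COLOR_BGR2HSV)
m=cv2.inRange(h,(5,100,50),(22,255,255)); n,l,st,ce=cv2.connectedComponentsWithStats(m)
for i in range(1,n):
    if st[i,4]>200 and 200<st[i,1]<300: print(st[i],ce[i])
m=cv2.inRange(cv2.cvtColor(cv2.imread("pics/top0.png"),cv2.COLOR_BGR2HSV),(5,100,50),(22,255,255)); n,l,st,ce=cv2.connectedComponentsWithStats(m)
for i in range(1,n):
    if st[i,4]>200 and 200<st[i,1]<300: print("0",st[i],ce[i])
E
```

```text
lin [ 0.4275 -0.2049 -0.1851] roll -0.023 | now [620.8002  41.77    11.3436] 5.86 d 381.70108237068354 t 23.38 F [-0.1962  0.9294  6.0656] w 48.7 q6 [ 0.0073 87.9834]
[147 229  53  30 938] [170.0107 245.4552]
[ 344  234   52   36 1132] [365.3728 251.1087]
[273 236  31  32 475] [287.2674 250.5747]
0 [ 147  229   53   37 1109] [169.2822 247.8151]
0 [ 252  234   52   34 1125] [273.8844 250.3973]
0 [ 344  234   52   36 1133] [365.368  251.0803]
```

Held (48.7). Carrying to the left board.

>>> move_arm(targets=[{"linear": [0,0,-0.03],"roll": 0},{"linear": [0,0,-0.1],"roll": 0},{"linear": [0.04,-0.03,-0.16],"roll": 0},{"linear": [0.11,-0.065,-0.185],"roll": -0.01},{"linear": [0.18,-0.1,-0.185],"roll": -0.02},{"linear": [0.25,-0.135,-0.185],"roll": -0.023},{"linear": [0.32,-0.165,-0.185],"roll": -0.023},{"linear": [0.39,-0.195,-0.185],"roll": -0.023}], grip_force=60)

```text
t: 24.42
tcp_pos: [443.4, 318.8, 149.0]
ee_rot: [[-0.173, 0.985, -0.001], [0.985, 0.173, -0.001], [-0.0, -0.001, -1.0]]
ft_force: [0.7, 0.1, -0.1]
grip_width: 47.9
finger_force: 64.0
```

```bash
python3 go.py 435 345 150 10
```

```text
lin [ 0.0363 -0.005  -0.0014] roll -0.0001 | now [443.3929 318.8267 148.9857] 9.99 d 27.504757076877734 t 24.43 F [ 0.6771  0.0875 -0.0533] w 47.9 q6 [ -0.0066 115.7343]
```

>>> move_arm(targets=[{"linear": [0.02,-0.003,0],"roll": 0},{"linear": [0.036,-0.005,0],"roll": 0},{"linear": [0.036,-0.005,0],"roll": 0},{"linear": [0.036,-0.005,0],"roll": 0}])

```text
t: 24.92
tcp_pos: [437.1, 342.5, 149.3]
ee_rot: [[-0.172, 0.985, -0.0], [0.985, 0.172, -0.001], [-0.001, -0.0, -1.0]]
ft_force: [0.4, -0.1, -1.3]
grip_width: 48.2
finger_force: 64.0
```

```bash
python3 - <<'E'
from h import *
import pickle
p=optics.camera_params("wrist"); im=optics.grab_frame("wrist"); cv2.imwrite("pics/w6.png",cv2.resize(im,(784,588),interpolation=cv2.INTER_CUBIC)); pickle.dump(p,open("w6.pkl","wb"))
E
python3 go.py 435 345 60 10
```

```text
lin [ 0.0038 -0.0021  0.1191] roll -0.0006 | now [437.0532 342.4956 149.337 ] 9.89 d 89.39565886812179 t 24.98 F [ 0.9385  0.355  -0.1846] w 47.8 q6 [ -0.0207 118.2035]
```

View pics/w6.png

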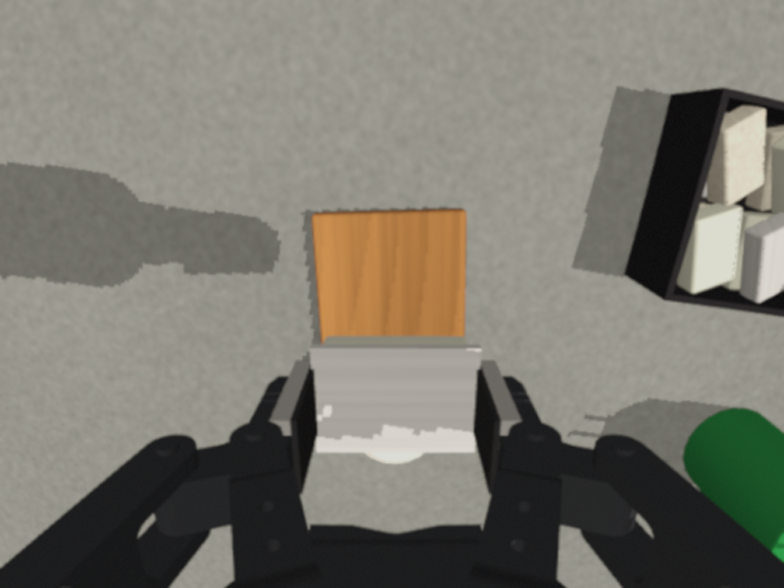

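The board's edge corners are at (312,213) and (467,211), with the tub held level.

```bash
python3 spot.py w6.pkl 313 213 467 211; 
```

```text
A [384.999  367.3575  12.    ] B [471.8065 383.6142  12.    ] wid 88.316515468617 xang 10.607098525231207 spot [434.4772 343.0497]
```

```bash
python3 go.py 434.5 343.7 24 10.5
```

```text
lin [ 0.0023 -0.003   0.1671] roll -0.0034 | now [437.0532 342.4956 149.337 ] 9.89 d 125.36876844723628 t 24.98 F [ 0.9385  0.355  -0.1846] w 47.8 q6 [ -0.0207 118.2035]
```

>>> move_arm(targets=[{"linear": [0.002,-0.003,0.06],"roll": -0.003},{"linear": [0.002,-0.003,0.11],"roll": -0.003},{"linear": [0.002,-0.003,0.145],"roll": -0.003},{"linear": [0.002,-0.003,0.165],"roll": -0.003},{"linear": [0.002,-0.003,0.167],"roll": -0.003},{"linear": [0.002,-0.003,0.167],"roll": -0.003}])

```text
t: 25.72
tcp_pos: [434.9, 345.0, 25.1]
ee_rot: [[-0.182, 0.983, 0.001], [0.983, 0.182, 0.001], [0.001, 0.001, -1.0]]
ft_force: [0.1, -0.6, 0.5]
grip_width: 48.3
finger_force: 64.1
```

```bash
python3 go.py 434.5 343.7 15.4 10.5
```

```text
lin [-0.0017 -0.0008  0.0129] roll 0.0001 | now [434.8577 345.0499  25.0878] 10.51 d 9.787958045187924 t 25.73 F [ 0.0923 -0.6208  0.4904] w 48.3 q6 [ -0.0022 117.9204]
```

>>> move_arm(targets=[{"linear": [0,0,0.006],"roll": 0},{"linear": [-0.001,0,0.012],"roll": 0},{"linear": [-0.001,0,0.012],"roll": 0}])

```text
t: 26.1
tcp_pos: [434.6, 344.4, 15.5]
ee_rot: [[-0.183, 0.983, 0.001], [0.983, 0.183, 0.001], [0.001, 0.001, -1.0]]
ft_force: [0.4, 0.4, -0.4]
grip_width: 48.1
finger_force: 64.1
```

```bash
python3 go.py 434.5 343.7 15.3 10.5
```

```text
lin [-0.0008 -0.0003  0.0003] roll 0.0002 | now [434.6016 344.3604  15.5179] 10.54 d 0.7028121927349343 t 26.1 F [ 0.4402  0.383  -0.4436] w 48.1 q6 [ -0.0008 117.8515]
```

>>> move_arm(targets=[{"linear": [0,0,0.0005],"roll": 0},{"linear": [0,0,0.0005],"roll": 0},{"linear": [0,0,0.0005],"roll": 0},{"linear": [0,0,-0.03],"roll": 0},{"linear": [0,0,-0.1],"roll": 0},{"linear": [0,0,-0.18],"roll": 0},{"linear": [0,0,-0.23],"roll": 0},{"linear": [0,0,-0.23],"roll": 0}], jaw=0, grip_force=40)

```text
t: 27.1
tcp_pos: [436.2, 345.6, 191.4]
ee_rot: [[-0.183, 0.983, 0.006], [0.983, 0.183, 0.005], [0.004, 0.007, -1.0]]
ft_force: [0.6, 0.5, -0.4]
grip_width: 85.4
finger_force: 0.0
```

```bash
cat > blob.py <<'E'
from h import *
im=optics.grab_frame("wrist"); g=im.astype(int); p=optics.camera_params("wrist")
m=((g.min(2)>150)).astype('uint8')*255; n,l,st,ce=cv2.connectedComponentsWithStats(m)
for i in range(1,n):
    if st[i,4]>300: print(st[i],ce[i],onz(p,ce[i],28))
E
python3 blob.py; python3 go.py 645 -204 190 5.9
```

```text
[ 483   87   27   59 1208] [496.7657 115.529 ] [609.2032 441.8002  28.    ]
[527  96  22  57 884] [537.1561 122.621 ] [649.7642 444.35    28.    ]
[ 465  147   31   53 1341] [480.2304 173.3028] [611.3651 389.3759  28.    ]
[507 154  28  52 993] [519.3867 178.7573] [651.5493 391.992   28.    ]
[ 251  167   57   40 2222] [278.6985 186.4221] [432.7754 343.276   28.    ]
[ 253  245   57   62 2449] [282.7685 278.0041] [453.2478 253.2671  28.    ]
lin [-0.7704  0.1415 -0.0019] roll 0.0258 | now [434.9949 344.6739 189.187 ] 10.54 d 587.4911396951524 t 27.15 F [-0.6282 -0.1718 -0.0993] w 85.4 q6 [  0.001  117.8507]
```

Tub 2 is on the left board at (432.8, 343.3). Going back for the third push.

>>> move_arm(targets=[{"linear": [-0.77,0.1415,0],"roll": 0.026},{"linear": [-0.77,0.1415,0],"roll": 0.026},{"linear": [-0.77,0.1415,0],"roll": 0.026},{"linear": [-0.77,0.1415,0],"roll": 0.026},{"linear": [-0.77,0.1415,0],"roll": 0.026},{"linear": [-0.77,0.1415,0],"roll": 0.026},{"linear": [-0.77,0.1415,0],"roll": 0.026},{"linear": [-0.77,0.1415,0],"roll": 0.026}], jaw=1)

```text
t: 28.15
tcp_pos: [612.2, -124.7, 185.4]
ee_rot: [[-0.102, 0.995, -0.003], [0.995, 0.102, 0.001], [0.001, -0.003, -1.0]]
ft_force: [1.4, 0.3, 1.1]
grip_width: -0.5
finger_force: 0.0
```

```bash
python3 go.py 645 -204 190 5.9
```

```text
lin [-0.1096  0.0327 -0.0063] roll -0.0003 | now [ 612.2076 -124.7212  185.4296] 5.85 d 85.91487711517802 t 28.15 F [1.4304 0.3164 1.1101] w -0.5 q6 [ 0.0171 72.6288]
```

>>> move_arm(targets=[{"linear": [-0.06,0.02,0],"roll": 0},{"linear": [-0.108,0.032,0],"roll": 0},{"linear": [-0.108,0.032,0],"roll": 0},{"linear": [-0.108,0.032,0.07],"roll": 0},{"linear": [-0.108,0.032,0.14],"roll": 0},{"linear": [-0.108,0.032,0.185],"roll": 0},{"linear": [-0.108,0.032,0.185],"roll": 0},{"linear": [-0.108,0.032,0.185],"roll": 0}])

```text
t: 29.15
tcp_pos: [645.4, -200.6, 49.8]
ee_rot: [[-0.103, 0.995, 0.001], [0.995, 0.103, -0.0], [-0.0, 0.001, -1.0]]
ft_force: [0.7, -0.4, 0.6]
grip_width: -0.1
finger_force: 0.0
```

```bash
python3 go.py 645.5 -204 42 5.9
```

```text
lin [-0.0045 -0.0004  0.0103] roll -0.0 | now [ 645.4275 -200.5975   49.7512] 5.9 d 8.465392870609563 t 29.15 F [ 0.6529 -0.4395  0.5624] w -0.1 q6 [ 0.0068 66.8346]
```

>>> move_arm(targets=[{"linear": [0,0,0.008],"roll": 0},{"linear": [0.015,0,0.008],"roll": 0},{"linear": [0.03,0,0.008],"roll": 0},{"linear": [0.045,0,0.008],"roll": 0},{"linear": [0.06,0,0.008],"roll": 0},{"linear": [0.075,0,0.008],"roll": 0},{"linear": [0.09,0,0.008],"roll": 0},{"linear": [0.105,-0.001,0.008],"roll": 0}])

```text
t: 30.15
tcp_pos: [637.7, -125.7, 44.0]
ee_rot: [[-0.1, 0.995, 0.003], [0.995, 0.1, -0.008], [-0.008, 0.002, -1.0]]
ft_force: [3.1, -10.2, -1.7]
grip_width: 0.3
finger_force: 5.4
```

>>> move_arm(targets=[{"linear": [0.006,0,0],"roll": 0},{"linear": [0.012,0,0],"roll": 0},{"linear": [0.018,0,0],"roll": 0},{"linear": [0.02,0,0],"roll": 0},{"linear": [0.02,0,0],"roll": 0}])

```text
t: 30.78
tcp_pos: [636.6, -115.6, 44.2]
ee_rot: [[-0.098, 0.995, 0.004], [0.995, 0.098, -0.016], [-0.017, 0.002, -1.0]]
ft_force: [2.2, -21.9, -3.2]
grip_width: -0.1
finger_force: 10.4
```

Full stop again (22 N). Back off and go to the deck.

>>> move_arm(targets=[{"linear": [-0.06,0,0],"roll": 0},{"linear": [-0.125,0,0],"roll": 0},{"linear": [-0.125,0,0],"roll": 0},{"linear": [-0.125,0,-0.08],"roll": 0},{"linear": [-0.125,0,-0.16],"roll": 0},{"linear": [-0.125,0,-0.2],"roll": 0},{"linear": [-0.05,0,-0.2],"roll": 0},{"linear": [0.03,0,-0.2],"roll": 0}], jaw=0)

```text
t: 31.78
tcp_pos: [632.3, -83.2, 193.9]
ee_rot: [[-0.101, 0.995, 0.002], [0.995, 0.101, 0.001], [0.001, 0.002, -1.0]]
ft_force: [-0.1, 0.8, 0.5]
grip_width: 85.5
finger_force: 0.0
```

```bash
python3 go.py 620 41 190 5.9
```

```text
lin [0.1664 0.0004 0.0054] roll -0.0005 | now [632.3151 -83.1758 193.8953] 5.81 d 124.8457283496068 t 31.77 F [-0.1331  0.8391  0.5062] w 85.5 q6 [ 0.0763 76.6561]
```

>>> move_arm(targets=[{"linear": [0.08,0,0],"roll": 0},{"linear": [0.15,0,0.003],"roll": 0},{"linear": [0.168,0,0.005],"roll": 0},{"linear": [0.168,0,0.005],"roll": 0},{"linear": [0.168,0,0.005],"roll": 0}])

```text
t: 32.4
tcp_pos: [619.6, 39.1, 189.3]
ee_rot: [[-0.101, 0.995, 0.0], [0.995, 0.101, -0.0], [-0.0, 0.0, -1.0]]
ft_force: [-0.1, 0.5, -0.4]
grip_width: 85.2
finger_force: 0.0
```

```bash
python3 tub.py pics/w7.png; python3 go.py 620 41 24 5.8
```

```text
pred [282.5326 181.9144] pix [198 206 209]
1 [ 256  164   55   37 2007] [282.8655 181.857 ] [620.294   41.0834  24.    ]
((283.0, 182.0), (36.0, 54.0), 90.0)
lin [0.0031 0.0007 0.2204] roll -0.0002 | now [619.7147  38.6828 189.2706] 5.77 d 165.28713414775433 t 32.45 F [-0.6228 -0.8458 -0.7307] w 85.6 q6 [-0.0175 87.8105]
```

>>> move_arm(targets=[{"linear": [0.0035,0,0.08],"roll": 0},{"linear": [0.0035,0,0.15],"roll": 0},{"linear": [0.003,0,0.2],"roll": 0},{"linear": [0.002,0,0.22],"roll": 0},{"linear": [0.002,0,0.22],"roll": 0}])

```text
t: 33.08
tcp_pos: [619.2, 40.3, 23.8]
ee_rot: [[-0.101, 0.995, -0.001], [0.995, 0.101, -0.0], [-0.0, -0.001, -1.0]]
ft_force: [-0.4, -0.5, 0.5]
grip_width: 85.4
finger_force: 0.0
```

```bash
python3 go.py 620 41 10 5.8
```

```text
lin [0.0008 0.0012 0.0184] roll -0.0001 | now [619.2077  40.3238  23.7673] 5.77 d 13.80662909215753 t 33.08 F [-0.3717 -0.4713  0.5126] w 85.4 q6 [-0.0031 87.9542]
```

>>> move_arm(targets=[{"linear": [0.0005,0.001,0.01],"roll": 0},{"linear": [0.0005,0.001,0.0185],"roll": 0},{"linear": [0.0005,0.001,0.0185],"roll": 0}])

```text
t: 33.45
tcp_pos: [620.1, 41.9, 10.5]
ee_rot: [[-0.102, 0.995, 0.0], [0.995, 0.102, -0.0], [-0.0, 0.0, -1.0]]
ft_force: [0.2, 0.1, 0.6]
grip_width: 85.5
finger_force: 0.0
```

>>> move_arm(targets=[{"linear": [0,0,0],"roll": 0},{"linear": [0,0,0],"roll": 0},{"linear": [0,0,0],"roll": 0},{"linear": [0,0,0],"roll": 0},{"linear": [0,0,0],"roll": 0}], jaw=1, grip_force=40)

```text
t: 34.08
tcp_pos: [620.7, 41.9, 11.0]
ee_rot: [[-0.102, 0.995, 0.001], [0.995, 0.102, 0.0], [0.0, 0.001, -1.0]]
ft_force: [0.2, 0.2, 5.3]
grip_width: 49.2
finger_force: 42.8
```

```bash
python3 go.py 446 -248 150 -6; python3 - <<'E'
from h import *
im=optics.grab_frame("top"); m=cv2.inRange(cv2.cvtColor(im,cv2.COLOR_BGR2HSV),(5,100,50),(22,255,255)); n,l,st,ce=cv2.connectedComponentsWithStats(m)
for i in range(1,n):
    if st[i,4]>200 and 200<st[i,1]<300: print(st[i],ce[i])
E
```

```text
lin [-0.3607 -0.271  -0.1857] roll 0.0659 | now [620.7165  41.8554  10.9636] 5.86 d 365.88678586595466 t 34.08 F [0.2165 0.1629 5.3047] w 49.2 q6 [ 0.0059 87.997 ]
[147 229  53  30 694] [174.1023 244.4409]
[ 344  234   52   36 1127] [365.315  251.1056]
[273 236  31  32 476] [287.2857 250.4223]
```

>>> move_arm(targets=[{"linear": [0,0,-0.03],"roll": 0},{"linear": [0,0,-0.1],"roll": 0},{"linear": [-0.01,-0.03,-0.17],"roll": 0.01},{"linear": [-0.06,-0.085,-0.186],"roll": 0.02},{"linear": [-0.12,-0.14,-0.186],"roll": 0.04},{"linear": [-0.18,-0.19,-0.186],"roll": 0.06},{"linear": [-0.24,-0.235,-0.186],"roll": 0.066},{"linear": [-0.3,-0.265,-0.186],"roll": 0.066}], grip_force=60)

```text
t: 35.12
tcp_pos: [443.2, -203.2, 149.4]
ee_rot: [[0.105, 0.994, -0.002], [0.994, -0.105, 0.001], [0.0, -0.002, -1.0]]
ft_force: [0.6, 0.0, 0.4]
grip_width: 48.3
finger_force: 64.1
```

```bash
python3 go.py 446 -248 150 -6
```

```text
lin [-0.0589  0.01   -0.0008] roll -0.0002 | now [ 443.1529 -203.2494  149.3943] -6.04 d 44.84518553668061 t 35.12 F [0.557  0.0157 0.4305] w 48.3 q6 [-0.005  71.4015]
```

>>> move_arm(targets=[{"linear": [-0.03,0.005,0],"roll": 0},{"linear": [-0.058,0.009,0],"roll": 0},{"linear": [-0.058,0.009,0],"roll": 0},{"linear": [-0.058,0.009,0],"roll": 0}])

```text
t: 35.62
tcp_pos: [447.4, -245.6, 149.5]
ee_rot: [[0.104, 0.995, -0.001], [0.995, -0.104, 0.001], [0.001, -0.001, -1.0]]
ft_force: [0.0, 0.6, -0.4]
grip_width: 48.4
finger_force: 64.1
```

```bash
python3 - <<'E'
from h import *
import pickle
p=optics.camera_params("wrist"); im=optics.grab_frame("wrist"); cv2.imwrite("pics/w8.png",cv2.resize(im,(784,588),interpolation=cv2.INTER_CUBIC)); pickle.dump(p,open("w8.pkl","wb"))
E
python3 go.py 446 -248 24 -6
```

```text
lin [-0.0038 -0.0015  0.1674] roll 0.0002 | now [ 447.4827 -245.4083  149.5575] -5.96 d 125.59303872084665 t 35.67 F [-0.5998  0.2167 -0.4436] w 48.0 q6 [ 0.0177 67.2057]
```

View pics/w8.png

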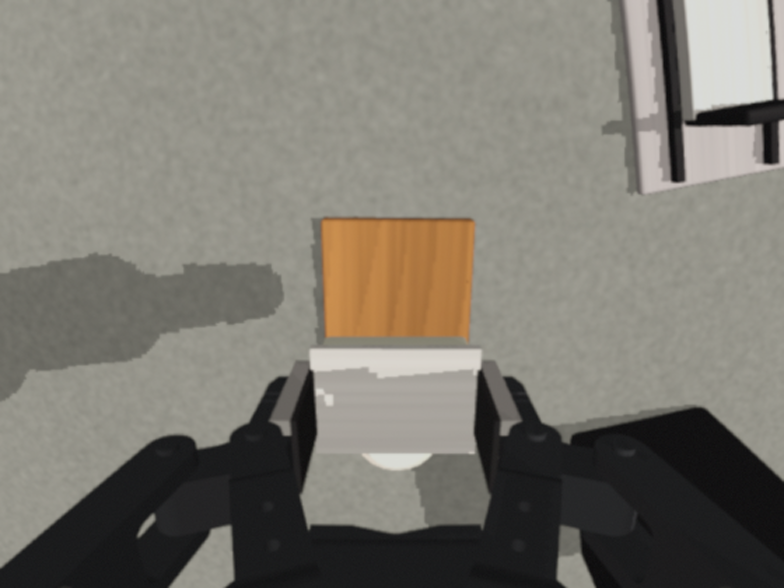

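Board corners are (322,219) and (475,219). The napkin holder's near corner is at (572,432) to (700,408), so I'll check the clearance.

```bash
python3 spot.py w8.pkl 322 219 475 219; python3 - <<'E'
from h import *
import pickle
p=pickle.load(open("w8.pkl","rb"))
for u in [(572,432),(700,408)]: print(onz(p,(u[0]/1.4,u[1]/1.4),170))
E
```

```text
A [ 408.8447 -211.2037   12.    ] B [ 496.5163 -220.4087   12.    ] wid 88.15351406762917 xang -5.993779052793105 spot [ 449.2346 -248.6258]
[ 498.7771 -257.1865  170.    ]
[ 537.645  -254.1259  170.    ]
```

```bash
python3 - <<'E'
from h import *
im=cv2.imread("pics/top0.png"); T=optics.camera_params("top"); S=optics.camera_params("side")
m=(im.max(2)<30).astype('uint8')*255; n,l,st,ce=cv2.connectedComponentsWithStats(m)
i=l[192,425]; print(st[i]); h=cv2.convexHull(np.argwhere(l==i)[:,::-1].astype(np.int32)); h=cv2.approxPolyDP(h,3,True)[:,0]
for u in h: print(u,onz(T,u.astype(float),170)[:2],onz(T,u.astype(float),0)[:2])
for u in [(421,241),(466,263),(387,276)]: print(u,onz(S,u,170)[:2])
E
```

```text
[     0      0    560    420 233550]
[559 419] [  31.1031 -720.7073] [  -3.7349 -805.4252]
[  0 419] [ -9.3918 655.0068] [-49.472 748.379]
[0 0] [1130.968   809.2227] [1238.5106  922.5586]
[559   0] [1164.2355 -802.0563] [1276.0848 -897.3051]
(421, 241) [ 654.1949 -384.3886]
(466, 263) [ 667.1411 -479.3241]
(387, 276) [ 515.5581 -406.5592]
```

```bash
python3 - <<'E'
from h import *
import pickle
p=pickle.load(open("w8.pkl","rb"))
for u in [(572,432),(700,408)]: print(onz(p,(u[0]/1.4,u[1]/1.4),0))
for X in [(515,-406,170),(654,-384,170),(654,-384,0),(515,-406,0)]: print(X,proj(p,X)*1.4)
E
python3 go.py 449.2 -247.8 24 -6
```

```text
[ 558.8856 -379.7635    0.    ]
[ 652.0282 -372.4291    0.    ]
(515, -406, 170) [594.0876 720.4266]
(654, -384, 170) [890.0185 619.5913]
(654, -384, 0) [700.7947 421.5764]
(515, -406, 0) [511.0318 469.0022]
lin [-0.0031  0.0028  0.1674] roll 0.0002 | now [ 447.4827 -245.4083  149.5575] -5.96 d 125.59205913820168 t 35.67 F [-0.5998  0.2167 -0.4436] w 48.0 q6 [ 0.0177 67.2057]
```

The black edge is the napkin holder's base at y ≈ -380, well clear. Now I'll place the tub.

>>> move_arm(targets=[{"linear": [-0.003,0.003,0.06],"roll": 0},{"linear": [-0.003,0.003,0.11],"roll": 0},{"linear": [-0.003,0.003,0.145],"roll": 0},{"linear": [-0.003,0.003,0.165],"roll": 0},{"linear": [-0.003,0.003,0.168],"roll": 0},{"linear": [-0.003,0.003,0.168],"roll": 0}])

```text
t: 36.42
tcp_pos: [450.3, -248.9, 24.6]
ee_rot: [[0.104, 0.995, 0.001], [0.995, -0.104, -0.001], [-0.001, 0.001, -1.0]]
ft_force: [0.8, -0.1, 0.4]
grip_width: 48.5
finger_force: 64.1
```

```bash
python3 go.py 449.2 -247.8 15 -6
```

```text
lin [ 0.0013 -0.0016  0.0128] roll 0.0 | now [ 450.2928 -248.9075   24.5649] -6.0 d 9.690615233158455 t 36.42 F [ 0.8229 -0.0805  0.3849] w 48.5 q6 [-0.0014 67.0654]
```

>>> move_arm(targets=[{"linear": [0.001,-0.001,0.006],"roll": 0},{"linear": [0.001,-0.001,0.0125],"roll": 0},{"linear": [0.001,-0.001,0.0125],"roll": 0}])

```text
t: 36.8
tcp_pos: [449.4, -248.2, 15.1]
ee_rot: [[0.105, 0.994, 0.001], [0.994, -0.105, -0.001], [-0.0, 0.001, -1.0]]
ft_force: [-1.5, 0.2, 3.7]
grip_width: 47.9
finger_force: 64.6
```

>>> move_arm(targets=[{"linear": [0,0,0.0003],"roll": 0},{"linear": [0,0,0.0003],"roll": 0},{"linear": [0,0,0.0003],"roll": 0},{"linear": [0,0,-0.03],"roll": 0},{"linear": [0,0,-0.1],"roll": 0},{"linear": [0,0,-0.18],"roll": 0},{"linear": [0,0,-0.23],"roll": 0},{"linear": [0,0,-0.23],"roll": 0}], jaw=0, grip_force=40)

```text
t: 37.8
tcp_pos: [451.2, -249.2, 190.4]
ee_rot: [[0.105, 0.994, 0.006], [0.994, -0.105, -0.004], [-0.003, 0.007, -1.0]]
ft_force: [0.2, 0.3, -0.1]
grip_width: 85.4
finger_force: 0.0
```

```bash
python3 blob.py; python3 go.py 627 -27.3 190 96
```

```text
[ 419    0   23   81 1057] [429.8959  39.2545] [ 583.5729 -138.6832   28.    ]
[ 455    0   59   77 3823] [484.2561  35.5195] [ 630.4157 -138.5346   28.    ]
[514   0  16  67 808] [521.7661  32.7129] [ 664.2945 -137.746    28.    ]
[ 430   79  102   50 2552] [478.2743 102.9753] [ 626.3806 -193.2848   28.    ]
[ 251  165   57   39 2180] [278.628  183.9133] [ 447.6586 -247.052    28.    ]
[ 251  238   56   66 2628] [280.7268 273.2778] [ 440.0151 -335.9495   28.    ]
lin [ 0.3181  0.204  -0.0022] roll -0.5668 | now [ 449.798  -248.4816  188.2257] -6.02 d 283.4165923348144 t 37.85 F [-0.7552  0.2137 -0.8087] w 85.4 q6 [-0.0012 67.1062]
```

All three tubs are placed. Now to the knob, to lock it.

>>> move_arm(targets=[{"linear": [0.318,0.204,0],"roll": -0.566},{"linear": [0.318,0.204,0],"roll": -0.566},{"linear": [0.318,0.204,0],"roll": -0.566},{"linear": [0.318,0.204,0],"roll": -0.566},{"linear": [0.318,0.204,0],"roll": -0.566},{"linear": [0.318,0.204,0],"roll": -0.566},{"linear": [0.318,0.204,0],"roll": -0.566},{"linear": [0.318,0.204,0],"roll": -0.566}])

```text
t: 38.85
tcp_pos: [624.8, -26.5, 184.3]
ee_rot: [[-0.986, 0.168, -0.005], [0.168, 0.986, 0.0], [0.004, -0.001, -1.0]]
ft_force: [0.3, 0.1, -0.4]
grip_width: 85.6
finger_force: 0.0
```

```bash
python3 go.py 627 -27.3 140 96
```

```text
lin [-0.0034 -0.0005  0.059 ] roll -0.0872 | now [624.7722 -26.4753 184.2519] 80.31 d 44.31559794158884 t 38.85 F [ 0.2533  0.136  -0.3735] w 85.6 q6 [-0.0034  7.2696]
```

>>> move_arm(targets=[{"linear": [-0.002,0,0],"roll": -0.05},{"linear": [-0.002,0,0.03],"roll": -0.087},{"linear": [-0.002,0,0.055],"roll": -0.087},{"linear": [-0.002,0,0.059],"roll": -0.087},{"linear": [-0.002,0,0.059],"roll": -0.087},{"linear": [-0.002,0,0.059],"roll": -0.087}])

```text
t: 39.6
tcp_pos: [628.0, -27.1, 143.2]
ee_rot: [[-0.995, -0.097, 0.001], [-0.097, 0.995, -0.0], [-0.001, -0.0, -1.0]]
ft_force: [0.3, -0.5, -0.4]
grip_width: 85.3
finger_force: 0.0
```

```bash
python3 go.py 627 -27.3 100 96
```

```text
lin [ 0.0014 -0.0001  0.0576] roll -0.0023 | now [627.9892 -27.1078 143.2158] 95.58 d 43.227530387987045 t 39.6 F [ 0.2601 -0.5492 -0.4399] w 85.3 q6 [ 0.0004 -8.0528]
```

>>> move_arm(targets=[{"linear": [0.001,0,0.03],"roll": -0.002},{"linear": [0.001,0,0.056],"roll": -0.002},{"linear": [0.001,0,0.056],"roll": -0.002},{"linear": [0.001,0,0.056],"roll": -0.002}])

```text
t: 40.1
tcp_pos: [627.6, -27.2, 101.9]
ee_rot: [[-0.995, -0.104, 0.002], [-0.104, 0.995, -0.0], [-0.002, -0.0, -1.0]]
ft_force: [0.1, 0.1, 0.0]
grip_width: 85.2
finger_force: 0.0
```

>>> move_arm(targets=[{"linear": [0,0,0],"roll": 0},{"linear": [0,0,0],"roll": 0},{"linear": [0,0,0],"roll": 0},{"linear": [0,0,0],"roll": 0},{"linear": [0,0,0],"roll": 0},{"linear": [0,0,0],"roll": 0},{"linear": [0,0,0],"roll": 0}], jaw=1, grip_force=40)

```text
t: 40.98
tcp_pos: [626.9, -27.2, 101.0]
ee_rot: [[-0.995, -0.104, 0.0], [-0.104, 0.995, -0.0], [-0.0, -0.0, -1.0]]
ft_force: [-0.9, -0.9, 3.0]
grip_width: 13.6
finger_force: 42.9
```

>>> move_arm(targets=[{"linear": [0,0,0],"roll": 0.055},{"linear": [0,0,0],"roll": 0.11},{"linear": [0,0,0],"roll": 0.165},{"linear": [0,0,0],"roll": 0.22},{"linear": [0,0,0],"roll": 0.275},{"linear": [0,0,0],"roll": 0.33},{"linear": [0,0,0],"roll": 0.385},{"linear": [0,0,0],"roll": 0.43}])

```text
t: 41.98
tcp_pos: [626.8, -27.2, 101.0]
ee_rot: [[-0.313, 0.95, 0.0], [0.95, 0.313, -0.0], [-0.0, 0.0, -1.0]]
ft_force: [-1.8, 0.2, 3.1]
grip_width: 13.0
finger_force: 43.0
```

>>> move_arm(targets=[{"linear": [0,0,0],"roll": 0.005},{"linear": [0,0,0],"roll": 0.012},{"linear": [0,0,0],"roll": 0.012}])

```text
t: 42.35
tcp_pos: [626.8, -27.3, 101.0]
ee_rot: [[-0.283, 0.959, 0.0], [0.959, 0.283, -0.0], [-0.0, 0.0, -1.0]]
ft_force: [-1.2, -0.7, 5.4]
grip_width: 13.2
finger_force: 43.2
```

```bash
python3 go.py 627 -27.3 100 16; python3 -c "
from h import *
s=readout.state();print(s['moment'],s['finger_force'])"
```

```text
lin [-0.0001  0.0002  0.0013] roll 0.0023 | now [626.838  -27.2635 100.9544] 16.41 d 0.9687159603961351 t 42.35 F [-1.2048 -0.7309  5.4004] w 13.2 q6 [-0.0085 71.1028]
[-0.1466  0.2402 -0.0314] 43.230945467948914
```

>>> move_arm(targets=[{"linear": [0,0,0],"roll": 0.005},{"linear": [0,0,0],"roll": 0.012},{"linear": [0,0,0],"roll": 0.012}])

```text
t: 42.72
tcp_pos: [626.8, -27.3, 100.9]
ee_rot: [[-0.248, 0.969, 0.0], [0.969, 0.248, -0.001], [-0.001, 0.0, -1.0]]
ft_force: [-2.0, -1.2, 5.4]
grip_width: 13.4
finger_force: 46.9
```

```bash
python3 go.py 627 -27.3 100 16; python3 -c "
from h import *
s=readout.state();print(s['moment'],s['finger_force'])"
```

```text
lin [-0.0001  0.0002  0.0013] roll -0.0091 | now [626.8303 -27.2517 100.9377] 14.36 d 0.954200981945502 t 42.73 F [-2.049  -1.1756  5.3514] w 13.4 q6 [-0.0323 73.1699]
[-0.2747  0.3495  0.961 ] 46.87238574028015
```

Stop reached (0.96 N m). Press a touch more, release, and retreat upwards.

>>> move_arm(targets=[{"linear": [0,0,0],"roll": 0.005},{"linear": [0,0,0],"roll": 0.005}])

```text
t: 42.98
tcp_pos: [626.8, -27.2, 101.0]
ee_rot: [[-0.234, 0.972, 0.0], [0.972, 0.234, -0.001], [-0.001, 0.0, -1.0]]
ft_force: [-0.7, -1.7, 4.9]
grip_width: 13.1
finger_force: 53.1
```

>>> move_arm(targets=[{"linear": [0,0,0],"roll": 0},{"linear": [0,0,0],"roll": 0},{"linear": [0,0,0],"roll": 0},{"linear": [0,0,-0.04],"roll": 0},{"linear": [0,0,-0.12],"roll": 0},{"linear": [0,0,-0.2],"roll": 0},{"linear": [0,0,-0.2],"roll": 0}], jaw=0)

```text
t: 43.85
tcp_pos: [630.2, -27.2, 256.8]
ee_rot: [[-0.23, 0.973, 0.011], [0.973, 0.23, -0.0], [-0.003, 0.011, -1.0]]
ft_force: [-0.1, -0.5, -0.1]
grip_width: 85.4
finger_force: 0.0
```

```bash
python3 go.py 627 -27.3 250 15; python3 - <<'E'
from h import *
w=optics.grab_frame("wrist"); s=optics.grab_frame("side"); t=optics.grab_frame("top")
a=cv2.resize(w,(400,300)); b=cv2.resize(s,(400,300)); c=cv2.resize(t[160:290,130:410],(800,371)) 
cv2.imwrite("pics/fin.png",cv2.resize(np.vstack([np.hstack([a,b]),c]),(715,600)))
E
```

```text
lin [ 0.0009 -0.0042  0.009 ] roll -0.0094 | now [630.1568 -27.228  256.7985] 13.32 d 7.4960514409784835 t 43.85 F [-0.1479 -0.4515 -0.0501] w 85.4 q6 [ 0.0088 74.2058]
```

View pics/fin.png

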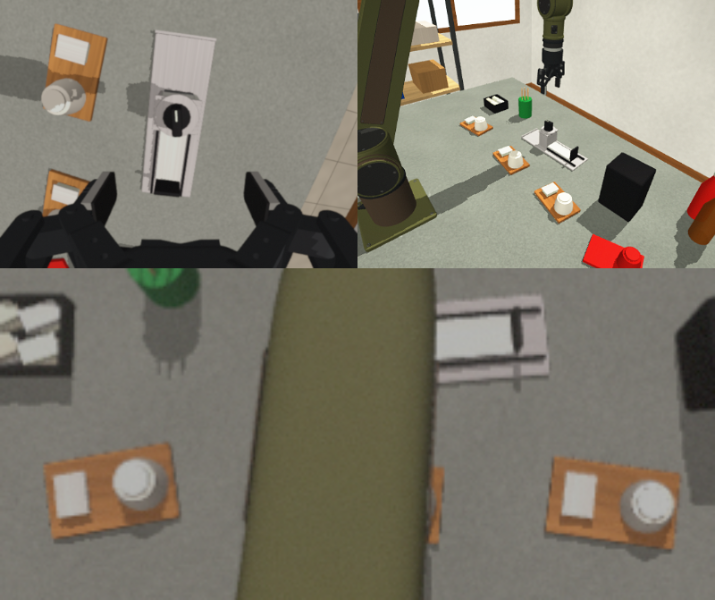

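The final picture shows a tub on the clear half of each of the three boards, an empty deck and the knob bar along the dispenser (locked). Nothing else has been moved.

```bash
python3 -c "
from station import r
print(r.hand_in())"
```

```text
the job is handed in; nothing more can be done
None
```

The job is handed in, though it returned no score: the dispenser was unlocked, the slide pushed fully in three times, one tub set beside the cup on each of the three boards, and the lock turned back clockwise to its stop.

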